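# Offer up a hinge leaf for its pin

### The arm

A 6-joint arm with a two-finger parallel gripper is mounted at the origin on the work surface. World frame = base frame: x ahead of the robot, y to its left, z up, the work surface at z = 0. Lengths are in mm, angles in rad, forces in N, time in s.
With the tool pointing down it reaches from about 350 to 975 mm from the base axis. Payload 7.1 kg.
Tool frame: the origin (TCP) lies at the very end of the fingers, on their centre line; the grasp point (between the pads) lies 19 mm behind it (ctrl.grip_depth is the distance from the TCP to the grasp point, in mm); x points along the fingers, z is the direction in which the jaws open and shut, and the axes are right-handed (so a half turn about x gives the same grasp; the last joint's range is limited). The gripper opens to 88 mm and grips with 3 to 60 N. Pads are 20 mm wide; open, the fingers measure 115 mm over their backs; the gripper's body (75 mm by 178 mm) begins 61 mm behind the grasp point.
Start: joints at [-1.235, 0.423, 1.63, -0, 1.089, -0.019], TCP at [217.143, -586.049, 222.675] pointing down, gripper open.
Joint ranges: [-3, 3], [-0.9, 2.11], [0.09, 2.58], [-1.31, 4.45], [0.11, 2.69], [-2.54, 2.54]. Speed limits (rad/s): [2.39, 2.39, 3.01, 3.14, 3.14, 3.14].

### API

Orientations are given as a rotation vector (axis times angle).
In Python, from workcell import ctrl gives the robot as it stands. The module is installed in compiled form; this text tells all that it offers.
- The arm moves only by the tool send_rows, never from a script. Its argument "rows" is a list of rows, each a list of 4 numbers: the shift along the tool's x, y, z in mm, then the turn about the tool's x in rad. In form: [[x, y, z, turn], ...]. A call has 1 to 10 rows; each row shifts and turns the pose as measured when the row begins, along the tool's axes as they then stand; what a row does not reach is not made up. A row lasts 1/12 s, in which the tool goes at most 41.7 mm and 7.16 degrees, less where a joint would pass 70% of its speed; a pose out of reach is approached as far as the arm can. A call with a gripper value outside its range is refused whole. "fingers" is the opening, from 0 (shut) to 1 (fully open), set as the call begins (left out, the last holds). The fingers move at their own pace and stop on an object; the grip force is fixed at half the most. Time passes only in rows, so rows that do not move let the fingers close. It gives the time, the measured TCP pose, the force and the opening at its end, in the units of the state.
- ctrl.get_obs(): the state, without advancing time (a new reading comes with each control period).
- ctrl.get_image(name): name is "scene" or "top" or "wrist"; returns a dict with "img" (400x640x3 uint8, red, green, blue), "depth" (400x640 float32, mm along the optical axis (not along the pixel's ray), 0 where there is no reading), "mtx" (3x3 intrinsics, pixels), "world_from_camera" (4x4, takes a point from camera to world coordinates). Camera axes: x right, y down, z forward; pixel columns grow to the right and rows downward; lengths in mm; the calibration is good to about 2 mm. A picture is of the moment at which its call begins.
- ctrl.close_job(): hands the job in, once; it reports no verdict.
The state is a dict: "t": time; "qpos": joint angles; "qvel": joint speeds; "joint_torque": joint torques, N m; "ee_pos": TCP position; "orientation": TCP orientation; "ft_force": force on the tool from outside, world axes, zero at the start; "moment": the same for the moment, N m; "width": finger opening in mm.
Only numpy, scipy, OpenCV 4.12 (cv2) and the standard library are available. Lean on these libraries where they do the work, as an engineer would, in place of code of your own. Each camera call takes 0.05 s, during which the arm holds its last target.

### The job

Set up this hinge for a trial fit: lay the blue two-knuckle jamb leaf gently, plate flat, on top of the jamb block, centred, its straight back edge up against the block's rib and its knuckles overhanging the opposite side, and let go of it. Then bring the dark door leaf's single knuckle in between those two, the hinge opened out flat, so that all the holes line up for the pin. Finish while still holding the door leaf there, carried by the gripper alone and not pushed hard against the jamb leaf; drop nothing and leave the pin and everything else on the bench alone.

Things in the scene. Friction and masses are not known exactly. Their poses are not given: they have to be found in the camera images.
- jamb_leaf: Blue-painted hinge leaf, 0.26 kg: plate 8 mm thick, 64 mm long along y (pin axis); two knuckles, 19 mm outer diameter, 16 mm long, at the ends of one edge, 32 mm gap between. Origin: level with the underside, below the middle of the pin axis; z up. Plate from x = -11 (edge in the gap) to -60 mm (back edge); mass centre x = -28. Grip from above across the 64 mm ends, x = -20 to -50 mm.
- jamb_bore (a point): Middle of the jamb leaf's pin axis: 10 mm above its origin, midway between its two knuckles, same axes. The hole through the knuckles is 12 mm in diameter and runs along y.
- door_leaf: Dark steel hinge leaf, 0.25 kg, flat on the bench: plate 8 mm thick, 64 mm long along y (pin axis), with one barrel knuckle, 19 mm outer diameter, 28 mm long, in the middle of one edge. Origin: level with the underside, below the middle of the pin axis; z up. Plate from x = +11 to +60 mm; mass centre x = +30. Grip from above across the 64 mm ends, x = +20 to +50 mm.
- door_bore (a point): Middle of the door leaf's pin axis and knuckle: 10 mm above its origin, same axes; hole 12 mm, along y. With the hinge opened flat and the holes in line, the frames of door leaf and jamb leaf coincide; the knuckle then has 2 mm of play along the pin at each end and 1.5 mm to the other plate's edge.
- jamb_block: Fixed steel jamb block on a grey foot 120 x 100 x 12 mm. Origin at the centre of the foot's underside; z up. Column 54 mm (x) by 40 mm (y); its flat top, 80 mm above the bench, takes the jamb leaf and runs from x = -21 to +27 mm. Along the -x side of the top stands a rib 6 mm thick (x = -27 to -21 mm), 40 mm long, 8 mm high.
- block_seat (a point): Point at x = +39, y = 0, z = 80 mm in the jamb block's frame, same axes: where the jamb leaf's origin comes, axes alike, when the leaf lies centred on the top with its back edge against the rib. The 64 mm leaf overhangs the 40 mm block by 12 mm at each end; its knuckles overhang the +x side.
- hinge_pin: Brass hinge pin, 11 mm in diameter, 86 mm long, with a nose tapering to 5 mm and an 18 mm head, standing upright in the wooden pin stand. Origin at the tip of its nose. To be left alone.
- pin_stand: Fixed wooden block 70 x 70 x 40 mm that holds the pin. Origin at the centre of its underside.
- caliper: Yellow and black digital caliper lying flat, 220 mm long along its x, up to 15 mm high, jaws to its -y side. Origin under the middle. To be left alone.
- try_square: Steel square lying flat: dark stock 100 mm along its y, 16 mm high, and blade reaching 135 mm along +x. Origin under the stock's middle. To be left alone.
- v_block: Dark steel V-block, 60 x 70 mm, 52 mm high. Origin at the centre of its underside. To be left alone.
- grab_handle: Bright U-shaped tube handle lying flat, 18 mm tube, 200 mm along its y and 105 mm along x. Origin under the middle. To be left alone.
- screwdriver: Screwdriver with a green handle lying on the bench along its x. To be left alone.
Things that resemble listed ones, but are neither listed nor needed, are in the scene too. Leave any red or yellow look-alike of the jamb_block alone. Leave any yellow look-alike of the jamb_leaf alone.

How it is judged (in metres and radians):
On the way, in this order (a step that is already met when the one before it is completed fails the run):
1. the jamb leaf lies flat on the jamb block against the rib, let go (z of jamb_leaf in the frame of block_seat between -0.003 and 0.003 m and x of jamb_leaf in the frame of block_seat between -0.002 and 0.005 m and y of jamb_leaf in the frame of block_seat between -0.006 and 0.006 m and angle between jamb_leaf's own z axis and vertical below 0.05 rad and angle between the x axis of jamb_leaf and the x axis of block_seat, either way round below 0.1 rad and contact force between jamb_leaf and jamb_block above 0.5 N and contact force between the fingers and jamb_leaf below 0.1 N), for 0.2 s.
2. the door leaf is held in the gripper, clear of the bench (contact force between the fingers and door_leaf above 1 N and height (world z) of door_leaf above 0.03 m and contact force between door_leaf and table below 0.1 N), for 0.2 s.
At the end, for the whole second after the job is handed in: Jamb leaf flat on the block, within 5 mm of the rib, 6 mm of centre, 6 degrees. Door leaf gripped, touching neither block nor bench: bores within 3 mm each way, pin axes 4 degrees, plates 7 degrees; under 10 N on the jamb leaf; bench things moved under 15 mm (z of jamb_leaf in the frame of block_seat between -0.003 and 0.003 m and x of jamb_leaf in the frame of block_seat between -0.002 and 0.005 m and y of jamb_leaf in the frame of block_seat between -0.006 and 0.006 m and angle between jamb_leaf's own z axis and vertical below 0.05 rad and angle between the x axis of jamb_leaf and the x axis of block_seat, either way round below 0.1 rad and contact force between jamb_leaf and jamb_block above 0.5 N and x of door_bore in the frame of jamb_bore between -0.003 and 0.003 m and z of door_bore in the frame of jamb_bore between -0.003 and 0.003 m and y of door_bore in the frame of jamb_bore between -0.003 and 0.003 m and angle between the y axis of door_leaf and the y axis of jamb_leaf, either way round below 0.07 rad and angle between the z axis of door_leaf and the z axis of jamb_leaf, either way round below 0.12 rad and z of door_leaf in the frame of jamb_block above 0.07 m and contact force between the fingers and door_leaf above 1 N and contact force between door_leaf and jamb_block below 0.2 N and contact force between door_leaf and table below 0.2 N and contact force between door_leaf and jamb_leaf below 10 N and linear speed of each of door_leaf, jamb_leaf below 0.02 m/s); the arm keeps its last pose, push and grip.
It fails at once if the jamb leaf is dropped (contact force between the fingers and jamb_leaf below 0.05 N and linear speed of jamb_leaf above 0.4 m/s).
It fails at once if the door leaf is dropped (contact force between the fingers and door_leaf below 0.05 N and linear speed of door_leaf above 0.4 m/s).
It fails at once if the pin or another thing on the bench is disturbed (distance of any of hinge_pin, caliper, try_square, v_block, grab_handle, screwdriver from where it was at the start of the episode above 0.015 m).
It also fails if it takes over 54 s, if anything falls off the work surface, if the arm or the gripper's body presses on something with over 40 N, if the wrist force passes 120 N, or if a joint passes its speed limit or range.

## Working session

There is one attempt and no reset: what is moved stays moved. The work goes in short steps, Python scripts to look and compute and a tool call to move; the robot and the scene stay as the last step left them, time stands still between calls to the robot, and variables do not carry over. Pictures are saved under pics/ and viewed, and the job is handed in when it is done.

Besides the shell and the picture viewer there is one more tool, called after "Request:" by a JSON object that holds its "op" and its "data", one argument or row to a line. send_rows: Moves the arm, as the interface text tells. Its arguments: {"type":"object","properties":{"rows":{"type":"array"},"fingers":{"type":"number"}},"required":["rows"]}

```bash
mkdir -p pics; cat > h.py <<'E'
import numpy as np, cv2
from workcell import ctrl
def save(n,f):
    d=ctrl.get_image(n); cv2.imwrite(f'pics/{f}.png',d['img'][:,:,::-1]); np.savez(f'pics/{f}.npz',**d); return d
def load(f): return np.load(f'pics/{f}.npz')
def pt(d,u,v,z):  # ray to plane z
    T=d['world_from_camera'];K=d['mtx']
    r=T[:3,:3]@np.array([(u-K[0,2])/K[0,0],(v-K[1,2])/K[1,1],1]);o=T[:3,3]
    return o+r*(z-o[2])/r[2]
def cloud(d):
    T=d['world_from_camera'];K=d['mtx'];D=d['depth']
    v,u=np.mgrid[:D.shape[0],:D.shape[1]]
    P=np.stack([(u-K[0,2])/K[0,0]*D,(v-K[1,2])/K[1,1]*D,D],-1)
    return P@T[:3,:3].T+T[:3,3]
E
python3 - <<'E'
from h import *
o=ctrl.get_obs();print({k:np.round(v,3) for k,v in o.items()},ctrl.grip_depth)
for n in('scene','top','wrist'):
    d=save(n,n+'0');print(n,d['mtx'].round(1).tolist(),d['world_from_camera'].round(3).tolist(),(d['depth']>0).mean())
E
```

```text
{'t': np.float64(0.0), 'qpos': array([-1.235,  0.424,  1.631,  0.   ,  1.089, -0.019]), 'qvel': array([-0.   , -0.001,  0.001, -0.001, -0.   ,  0.   ]), 'joint_torque': array([ 1.0000e-03, -5.4463e+01, -2.7367e+01,  6.4000e-02,  2.3000e-02,
       -0.0000e+00]), 'ee_pos': array([ 216.969, -585.524,  221.893]), 'orientation': array([ 0.945,  1.358, -0.943]), 'ft_force': array([-1.   ,  1.109,  0.124]), 'moment': array([-0.009,  0.   ,  0.017]), 'width': np.float64(88.043)} 18.700000000000003
scene [[418.6, 0.0, 315.0], [0.0, 418.6, 202.3], [0.0, 0.0, 1.0]] [[0.873, 0.307, -0.379, 1050.98], [0.488, -0.562, 0.668, -893.3], [-0.008, -0.768, -0.64, 913.964], [0.0, 0.0, 0.0, 1.0]] 0.98907421875
top [[393.5, 0.0, 317.4], [0.0, 393.5, 205.3], [0.0, 0.0, 1.0]] [[0.017, -0.989, 0.144, 413.661], [-1.0, -0.017, 0.003, -11.535], [-0.0, -0.144, -0.99, 1159.471], [0.0, 0.0, 0.0, 1.0]] 0.99594921875
wrist [[282.6, 0.0, 318.3], [0.0, 282.6, 197.8], [0.0, 0.0, 1.0]] [[0.346, -0.902, -0.259, 288.255], [-0.938, -0.333, -0.094, -560.348], [-0.001, 0.276, -0.961, 383.599], [0.0, 0.0, 0.0, 1.0]] 0.99593359375
```

View pics/top0.png

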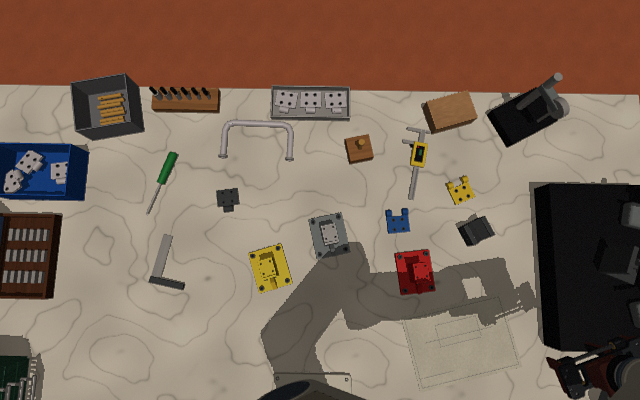

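View pics/scene0.png

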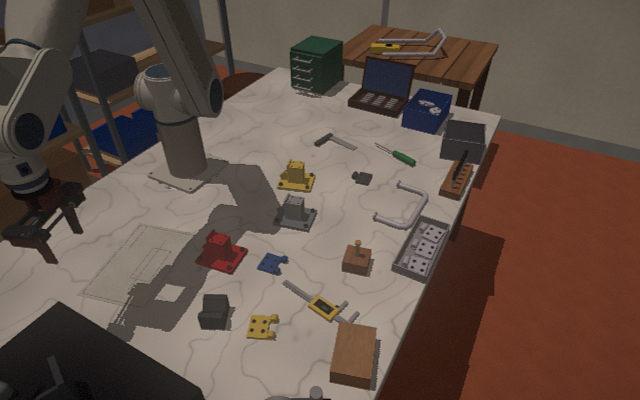

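View pics/wrist0.png

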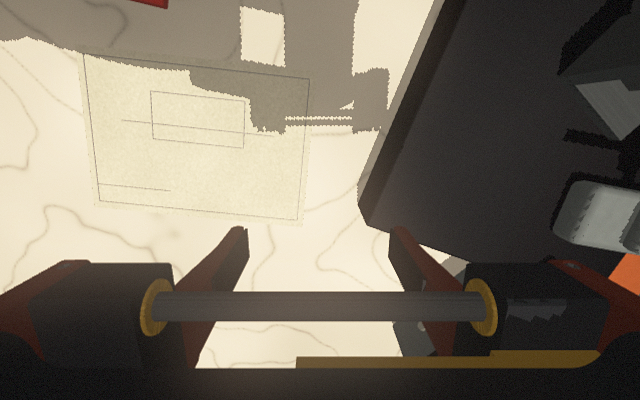

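Top view candidates:
- **Jamb leaf:** the blue part at (398,220) fits. The yellow one at (460,190) is the look-alike.
- **Jamb block:** the grey steel one at (328,233) fits. Yellow (270,268) and red (414,272) are decoys.
- **Door leaf:** the dark plate with a single knuckle at (228,198).

I'll confirm these in an enlarged crop.

```bash
python3 - <<'E'
from h import *
d=load('top0');im=d['img'][:,:,::-1]
a=cv2.resize(im[180:280,200:300],None,fx=4,fy=4,interpolation=cv2.INTER_CUBIC)
b=cv2.resize(im[180:280,300:440],None,fx=4,fy=4,interpolation=cv2.INTER_CUBIC)[:, :400]
c=cv2.resize(im[195:255,300:420],None,fx=6.6666,fy=6.6666,interpolation=cv2.INTER_CUBIC)
cv2.imwrite('pics/c1.png',c)
cv2.imwrite('pics/c2.png',cv2.resize(im[175:220,200:260],None,fx=10,fy=10,interpolation=cv2.INTER_CUBIC))
P=cloud(d)
for n,(u0,u1,v0,v1) in dict(door=(214,243,184,214),jamb=(384,412,205,237),block=(305,352,208,262)).items():
    print(n)
    for v in range(v0,v1,2): print(v,' '.join('%3d'%P[v,u,2] for u in range(u0,u1,2)))
E
```

```text
door
184   0  -1  -2   1   0  -3  -3   0   2   1   0   0   0  -6  -3
186  -1   0   0   0   2   0   0   0  -1  -4   0  -3  -1   0   0
188   2   0   1  -2  -2   2  -3  -3  -3  -1   5   6  -2   0   2
190   3  -1  -1  10   6   1   8   3   4   6   8   9   0  -3  -3
192   0  13   5   7   4   7   7   6   9   7   8   5   0  -1   2
194   0   4   6   8   9   4   5   8   7   7   6  10   1   0  -4
196  -4   2   2  10   9   9   7  10   8   6   6  10   6  -3  -1
198  -3  -1   7   6   6  10   4   6   5   7   6   5   6   1  -2
200   1   0   4   9   7  10   9   7   4   5   7   4   7  -1   3
202  -2  -2   3   6   7   6  10   5   9   6   6   6   4   0   0
204  -1  -4   7   6   6   8   0   6  10   7   6   2   5  -1  -3
206   0  -3   9   8   4   9  13  12  17  15   0  -3  -3  -4  -1
208   1  -5  -1   2  -2  19  18  21  19  18   2   1   0   0  -4
210   0  -3  -3   0   0  18  17  15  15  12   2  -2  -2   1  -4
212   0  -3  -1   0  -3  10   8   2   0   0  -1   1   1   0   4
jamb
205   0  -1   0   0  -2  -1   0   0  -1  -2  -2   2  -2   1
207   0   1   0  -1  -4  -3   1   0  -2   0   1   0  -1  -2
209   1   
[... 2839 characters left out ...]

248   3  -2   2   0  -3  13  13  10  10  13  11  12  11  45  45   8  11   7   7  20  17  17  12   0
250  -5  -2  -4  -1   0   6  13  10  14  12  11  12  11  44  41   8  10  14  11  11  18  18  10  -1
252   0   1  -2   0  -2   4  14  16  13  10  10  14   9  37  39  12  13  11  16  15   9  13  11   0
254   2   4  -3   2   0  -2  12  20  18  12  13   8  11  29  34  29  13   8   9  -1  -3   1  -1   1
256   0   2   1   2   0  -1  13  16  18  11   9   8   8   7  24   0   0   0  -3   0   0   3   0  -1
258  -4  -4   1   0   0  -2  12  10   8   3   0  -2  -1   1  -1   0   0   0   0  -5   0   0  -1  -2
260   2  -3   1  -3   2  -2   0  -1  -3   3  -1  -2  -1   2   0   1   4   2   1  -1   2  -2  -1   0
```

View pics/c1.png

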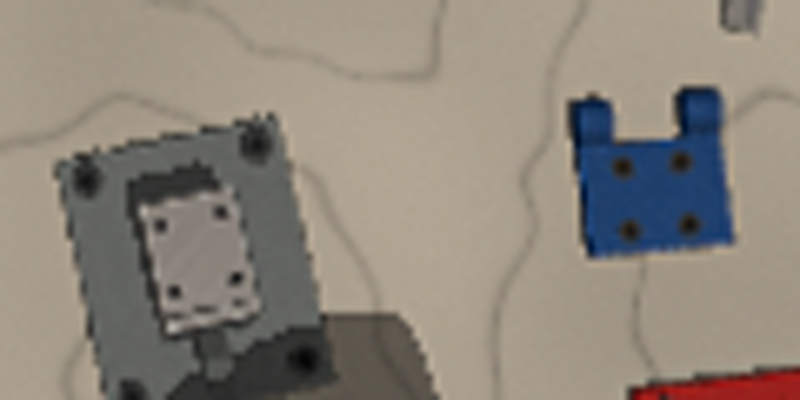

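View pics/c2.png

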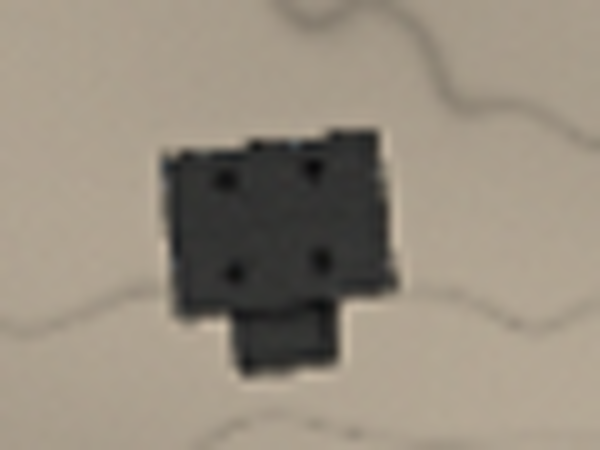

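The crops confirm it: blue two-knuckle leaf (knuckles up-image), grey block with its rib and gusset at the lower, robot side, and dark single-knuckle door leaf (knuckle down-image). Next, rough poses from the top view.

```bash
cat >> h.py <<'E'
from scipy.spatial.transform import Rotation as R
def rect(xy):
    (c,(w,h),a)=cv2.minAreaRect(np.asarray(xy,np.float32)); return np.round(c,1),round(w,1),round(h,1),round(a,1)
def tool():
    o=ctrl.get_obs(); return o['ee_pos'],R.from_rotvec(o['orientation']).as_matrix(),o
def maskpts(d,m,z):
    v,u=np.nonzero(m); return np.array([pt(d,a,b,z)[:2] for a,b in zip(u,v)])
E
python3 - <<'E'
from h import *
p,M,o=tool();print(p,M.round(2).tolist())
d=load('top0');im=d['img'].astype(int);P=cloud(d)
def sub(m,u0,u1,v0,v1):
    k=np.zeros(m.shape,bool);k[v0:v1,u0:u1]=m[v0:v1,u0:u1];return k
blue=sub(im[:,:,2]>im[:,:,0]+40,380,415,200,240)
dark=sub(im.max(2)<85,212,245,182,216)
for n,m in(('jamb',blue),('door',dark)):
    q=maskpts(d,m,8);print(n,m.sum(),rect(q))
top=sub((P[:,:,2]>68)&(P[:,:,2]<95),310,350,215,255)
print('top',rect(P[top][:,:2]))
E
```

```text
[ 217.01329347 -585.65167104  222.07420611] [[-0.0, 0.94, 0.35], [0.0, 0.35, -0.94], [-1.0, 0.0, -0.0]]
jamb 381 (array([ 539.7, -244.5]), 67.1, 63.5, 5.2)
door 418 (array([593. , 257.8]), 67.3, 64.4, 9.3)
top (array([491.6, -43.3]), 56.1, 39.8, 13.0)
```

```bash
cat >> h.py <<'E'
def plan(x,y,z,yaw):
    """shift in tool axes (after turning) to TCP x,y,z with tool-y yaw (deg)"""
    p,M,o=tool(); cy=np.degrees(np.arctan2(M[1,1],M[0,1])); turn=-np.radians(yaw-cy)
    c,s=np.cos(np.radians(yaw)),np.sin(np.radians(yaw)); d=np.array([x,y,z])-p
    print('t %.2f'%o['t'],'tcp',p.round(1),'yaw %.2f'%cy,'w %.1f'%o['width'],'F',o['ft_force'].round(1))
    print('turn %.4f'%turn,'shift x %.1f y %.1f z %.1f'%(-d[2],d[0]*c+d[1]*s,d[0]*s-d[1]*c))
E
python3 -c "
from h import *
plan(532.7,-245,170,5.3)"
```

```text
t 0.15 tcp [ 217.  -585.7  222.1] yaw 20.33 w 87.7 F [-0.6  0.   0.4]
turn 0.2623 shift x 52.1 y 345.8 z -310.0
```

Request:
{"op": "send_rows", "data": {
  "rows": [
    [0,0,0,0.088],
    [0,0,0,0.088],
    [0,0,0,0.088],
    [0,26,-23,0],
    [0,26,-23,0],
    [0,26,-23,0],
    [0,26,-23,0],
    [0,26,-23,0],
    [0,26,-23,0],
    [0,26,-23,0]
  ],
  "fingers": 1
}}

```text
t: 0.98
ee_pos: [386.8, -408.3, 219.0]
orientation: [1.162, 1.244, -1.161]
ft_force: [0.2, -0.1, -0.5]
width: 87.6
```

Request:
{"op": "send_rows", "data": {
  "rows": [
    [0,26,-23,0],
    [0,26,-23,0],
    [5,26,-23,0],
    [10,26,-23,0],
    [10,25,-22,0],
    [10,20,-15,0],
    [10,10,-10,0],
    [5,5,-5,0],
    [0,0,0,0]
  ]
}}

```text
t: 1.73
ee_pos: [551.2, -238.9, 166.6]
orientation: [1.157, 1.247, -1.155]
ft_force: [-0.3, -0.2, 0.6]
width: 87.9
```

```bash
python3 -c "
from h import *
plan(532.7,-245,170,5.3);save('wrist','w1')"
```

```text
t 1.73 tcp [ 551.2 -238.9  166.6] yaw 4.16 w 87.9 F [-0.3 -0.2  0.6]
turn -0.0198 shift x -3.4 y -18.9 z 4.3
```

View pics/w1.png

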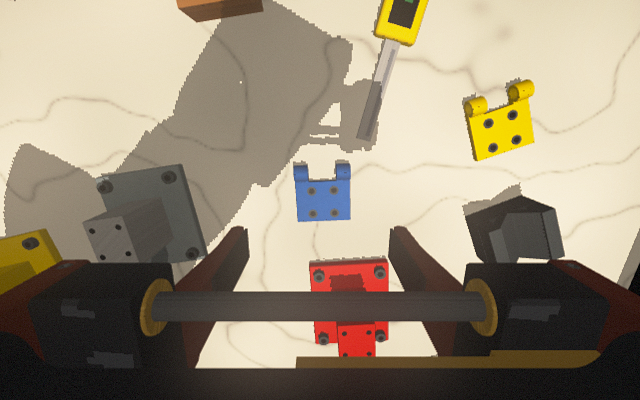

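Blue leaf sits at about (323,195), with the plate bottom edge at row 220 and knuckles at row 165. Measuring it.

```bash
cat >> h.py <<'E'
def analyze(q,yaw,lo,hi,ky=0,sgn=1):
    """q: xy pts on plane; in frame turned by yaw; centreline from rows between lo..hi of extent"""
    for _ in range(3):
        c,s=np.cos(yaw),np.sin(yaw); a=q@np.array([[c,-s],[s,c]])
        a0=a[:,0].min();b=np.arange(a0+lo,a0+hi,1.2)
        L=[];U=[];X=[]
        for x in b:
            w=a[abs(a[:,0]-x)<1][:,1]
            if len(w)>5: L.append(w.min());U.append(w.max());X.append(x)
        sl=(np.polyfit(X,L,1)[0]+np.polyfit(X,U,1)[0])/2
        yaw+=np.arctan(sl)
    c,s=np.cos(yaw),np.sin(yaw); a=q@np.array([[c,-s],[s,c]])
    mid=(np.median(L)+np.median(U))/2
    print('yaw %.2f width %.1f mid %.1f xmin %.1f xmax %.1f'%(np.degrees(yaw),np.median(U)-np.median(L),mid,np.percentile(a[:,0],.5),np.percentile(a[:,0],99.5)))
    return yaw,mid,a[:,0].min(),a[:,0].max()
def w2(yaw,x,y): c,s=np.cos(yaw),np.sin(yaw); return np.array([c*x-s*y,s*x+c*y])
E
python3 - <<'E'
from h import *
d=load('w1');im=d['img'].astype(int);m=im[:,:,2]>im[:,:,0]+30
m[:,:280]=0;m[:,370:]=0;m[:150]=0;m[235:]=0
P=cloud(d);print(m.sum(),'z',np.median(P[m][:,2]))
q=maskpts(d,m,8);print(rect(q))
yaw,mid,x0,x1=analyze(q,np.radians(5),5,42)
g=w2(yaw,x0+28,mid);print('grip',g)
plan(g[0],g[1],3,np.degrees(yaw))
E
```

```text
2281 z 7.6515786146187
(array([ 540.2, -244.6]), 67.1, 64.7, 5.6)
yaw 6.19 width 62.0 mid -301.7 xmin 477.7 xmax 543.5
grip [ 534.86660989 -245.37471249]
t 1.78 tcp [ 550.7 -239.6  167. ] yaw 4.14 w 87.8 F [-0.2  0.4  0.3]
turn -0.0359 shift x 164.0 y -16.4 z 4.1
```

Request:
{"op": "send_rows", "data": {
  "rows": [
    [0,0,0,-0.036],
    [0,-8,2,0],
    [20,-8,2,0],
    [30,0,0,0],
    [30,0,0,0],
    [25,0,0,0],
    [10,0,0,0],
    [0,0,0,0]
  ]
}}

```text
t: 2.45
ee_pos: [530.1, -255.8, 55.2]
orientation: [1.139, 1.247, -1.136]
ft_force: [0.3, 1.5, -0.2]
width: 87.6
```

```bash
python3 -c "
from h import *
plan(534.9,-245.4,3,6);save('wrist','w2')"
```

```text
t 2.45 tcp [ 530.1 -255.8   55.2] yaw 5.46 w 87.6 F [ 0.3  1.5 -0.2]
turn -0.0094 shift x 52.2 y 5.9 z -9.9
```

View pics/w2.png

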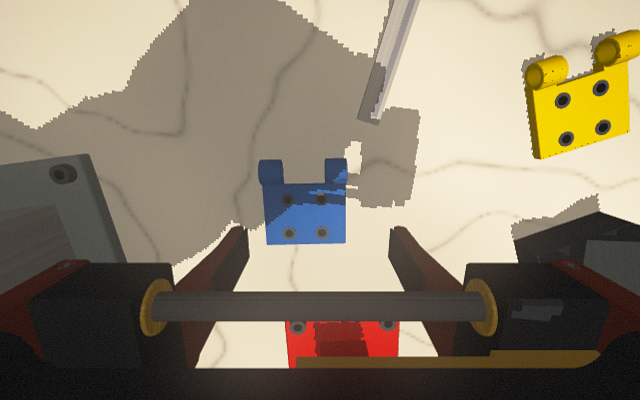

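```bash
cat >> h.py <<'E'
def jamb(f,box):
    d=load(f);im=d['img'].astype(int);m=im[:,:,2]>im[:,:,0]+30
    u0,u1,v0,v1=box;k=np.zeros_like(m);k[v0:v1,u0:u1]=m[v0:v1,u0:u1]
    q=maskpts(d,k,8);return analyze(q,np.radians(5),5,42)
E
python3 - <<'E'
from h import *
yaw,mid,x0,x1=jamb('w2',(250,360,145,260))
g=w2(yaw,x0+28,mid);print('grip',g);plan(*g,3,np.degrees(yaw));print(tool()[1][:,0])
E
```

```text
yaw 7.37 width 62.7 mid -312.8 xmin 471.4 xmax 538.4
grip [ 534.80344449 -246.20432016]
t 2.50 tcp [ 530.4 -256.    56.1] yaw 5.46 w 87.6 F [ 0.  -0.  -0.2]
turn -0.0333 shift x 53.1 y 5.6 z -9.2
[ 0.00611886 -0.0031959  -0.99997617]
```

Request:
{"op": "send_rows", "data": {
  "rows": [
    [0,0,0,-0.025],
    [0,3,-5,0],
    [0,3,-4,0],
    [10,0,0,0],
    [0,0,0,0]
  ]
}}

```text
t: 2.92
ee_pos: [538.3, -248.8, 52.3]
orientation: [1.124, 1.246, -1.117]
ft_force: [-0.6, -0.7, 0.0]
width: 87.3
```

```bash
python3 -c "
from h import *
plan(534.8,-246,3,6.6)"
```

```text
t 2.92 tcp [ 538.3 -248.8   52.3] yaw 6.66 w 87.3 F [-0.6 -0.7  0. ]
turn 0.0010 shift x 49.3 y -3.2 z -3.2
```

Request:
{"op": "send_rows", "data": {
  "rows": [
    [15,-3,-3,0],
    [15,0,0,0],
    [8,0,0,0],
    [0,0,0,0],
    [0,0,0,0]
  ]
}}

```text
t: 3.33
ee_pos: [538.0, -246.5, 14.8]
orientation: [1.124, 1.241, -1.115]
ft_force: [0.6, -0.2, -0.3]
width: 87.6
```

```bash
python3 -c "
from h import *
plan(534.8,-246,3,6.6)"
```

```text
t 3.33 tcp [ 538.  -246.5   14.8] yaw 6.68 w 87.6 F [ 0.6 -0.2 -0.3]
turn 0.0014 shift x 11.8 y -3.1 z -0.8
```

Request:
{"op": "send_rows", "data": {
  "rows": [
    [4,-4,0,0],
    [4,0,0,0],
    [2,0,0,0],
    [0,0,0,0]
  ]
}}

```text
t: 3.67
ee_pos: [534.7, -247.6, 5.4]
orientation: [1.124, 1.239, -1.114]
ft_force: [0.4, -0.3, 0.4]
width: 88.0
```

```bash
python3 -c "
from h import *
plan(534.8,-246,3,6.6)"
```

```text
t 3.67 tcp [ 534.7 -247.6    5.4] yaw 6.67 w 88.0 F [ 0.4 -0.3  0.4]
turn 0.0012 shift x 2.4 y 0.3 z -1.6
```

Request:
{"op": "send_rows", "data": {
  "rows": [
    [2.5,0,-1.5,0],
    [0,0,0,0]
  ]
}}

```text
t: 3.83
ee_pos: [534.8, -246.3, 3.0]
orientation: [1.125, 1.238, -1.114]
ft_force: [0.1, 0.1, 0.5]
width: 87.8
```

Request:
{"op": "send_rows", "data": {
  "rows": [
    [0,0,0,0],
    [0,0,0,0],
    [0,0,0,0],
    [0,0,0,0],
    [0,0,0,0],
    [0,0,0,0],
    [0,0,0,0],
    [0,0,0,0]
  ],
  "fingers": 0
}}

```text
t: 4.5
ee_pos: [535.1, -246.2, 3.3]
orientation: [1.124, 1.238, -1.114]
ft_force: [0.1, 0.6, 0.4]
width: 63.4
```

```bash
python3 -c "
from h import *
plan(534.8,-246,3,6.6)"
```

```text
t 4.50 tcp [ 535.1 -246.2    3.3] yaw 6.66 w 63.4 F [0.1 0.6 0.4]
turn 0.0011 shift x 0.3 y -0.3 z -0.2
```

Request:
{"op": "send_rows", "data": {
  "rows": [
    [-10,0,0,0],
    [-25,0,0,0],
    [-35,0,0,0],
    [-35,0,0,0],
    [-30,0,0,0],
    [-20,0,0,0],
    [-10,0,0,0],
    [0,0,0,0],
    [0,0,0,0]
  ]
}}

```text
t: 5.25
ee_pos: [527.7, -242.7, 175.9]
orientation: [1.124, 1.246, -1.117]
ft_force: [-0.5, -0.8, -3.9]
width: 63.3
```

```bash
python3 -c "
from h import *
plan(430,-57,180,12);save('wrist','w3')"
```

```text
t 5.25 tcp [ 527.7 -242.7  175.9] yaw 6.66 w 63.3 F [-0.5 -0.8 -3.9]
turn -0.0933 shift x -4.1 y -57.0 z -201.9
```

View pics/w3.png

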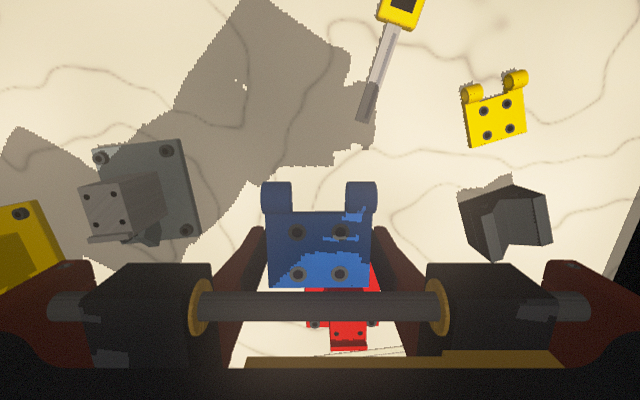

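The leaf is held level: knuckles at rows 183–210, back edge at row ~288. Measuring its offset in the hand.

```bash
cat >> h.py <<'E'
def inhand(f,p,M,m,h,lo,hi):
    d=load(f);q=maskpts(d,m,p[2]+h)
    a=(np.c_[q,np.full(len(q),p[2])]-p)@M   # tool coords
    yaw,mid,x0,x1=analyze(np.c_[a[:,1],-a[:,2]],0.,lo,hi)
    return a
E
python3 - <<'E'
from h import *
p,M,o=tool()
d=load('w3');im=d['img'].astype(int);m=im[:,:,2]>im[:,:,0]+12
k=np.zeros_like(m);k[175:300,255:385]=m[175:300,255:385];k=cv2.morphologyEx(k.astype(np.uint8),cv2.MORPH_CLOSE,np.ones((5,5)))
P=cloud(d);print('z plate-tcp',np.median(P[225:270,280:365][...,2])-p[2], np.median(P[240,275:365,2])-p[2],np.median(P[270,275:365,2])-p[2],np.median(P[220,275:365,2])-p[2])
inhand('w3',p,M,k,5,8,42)
for v in (215,225,240,260,280,284,287,289,291):
    u=np.nonzero(k[v,:])[0];print(v,u.min() if len(u) else None,u.max() if len(u) else None)
plan(430,-57,180,12)
E
```

```text
z plate-tcp 4.616577090862165 4.576109705592671 4.874229392964111 4.321933603420575
yaw -0.21 width 62.7 mid -0.8 xmin -27.9 xmax 40.0
215 265 371
225 266 370
240 267 370
260 267 369
280 269 368
284 269 368
287 269 361
289 None None
291 None None
t 5.30 tcp [ 527.7 -242.6  175.5] yaw 6.66 w 63.7 F [ 0.4  0.7 -3.1]
turn -0.0933 shift x -4.5 y -56.9 z -201.9
```

Request:
{"op": "send_rows", "data": {
  "rows": [
    [0,0,0,-0.047],
    [0,0,0,-0.047],
    [0,-5,-20,0],
    [0,-8,-30,0],
    [0,-8,-30,0],
    [0,-8,-30,0],
    [0,-8,-28,0],
    [0,-6,-20,0],
    [0,-4,-10,0],
    [0,0,0,0]
  ]
}}

```text
t: 6.13
ee_pos: [432.3, -81.0, 157.1]
orientation: [1.047, 1.315, -1.061]
ft_force: [-0.3, 0.7, -2.8]
width: 63.1
```

```bash
python3 -c "
from h import *
plan(430,-57,180,12);save('wrist','w4')"
```

```text
t 6.13 tcp [432.3 -81.  157.1] yaw 12.14 w 63.1 F [-0.3  0.7 -2.8]
turn 0.0025 shift x -22.9 y 2.7 z -24.0
```

View pics/w4.png

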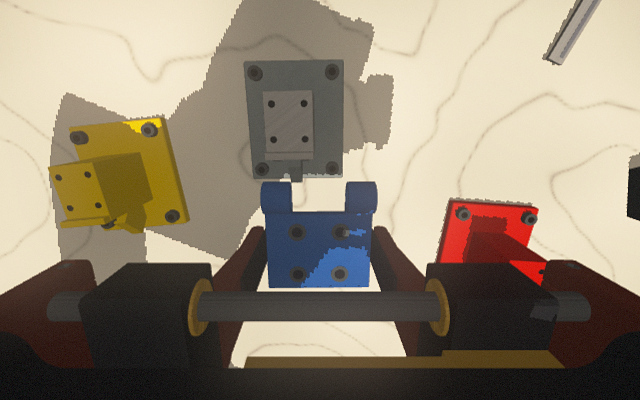

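Grey block top is at u 263–313, v 91–158, with the rib at the lower end; the leaf is just below it. Measuring the block top relative to the held leaf.

```bash
cat >> h.py <<'E'
def blocktop(f,box):
    d=load(f);P=cloud(d);Z=cv2.medianBlur(np.float32(P[...,2]),3)
    u0,u1,v0,v1=box;k=np.zeros(Z.shape,bool)
    k[v0:v1,u0:u1]=((Z>68)&(Z<86))[v0:v1,u0:u1]
    r=k.copy();r[:]=0;r[v0:v1,u0:u1]=((Z>=84)&(Z<96))[v0:v1,u0:u1]
    return d,P,k,r
E
python3 - <<'E'
from h import *
p,M,o=tool();print(p,M[:,0].round(4))
d,P,k,r=blocktop('w4',(235,350,60,180))
print(k.sum(),np.median(P[k][:,2]))
g=cv2.cvtColor(d['img'],cv2.COLOR_RGB2GRAY)
print('row profile',[(v,int(g[v,275:300].mean())) for v in range(84,170)])
print('col profile',[(u,int(g[110:140,u].mean())) for u in range(256,322)])
for v in range(92,160,6):
    u=np.nonzero(k[v]|r[v])[0];print(v,u.min() if len(u) else 0,u.max() if len(u) else 0,P[v,275:300,2].mean().round(1))
a=(P-p)@M
kk=k|r
q=maskpts(d,k|r,80);print(rect(q))
E
```

```text
[433.18171911 -81.78657461 157.22834463] [-0.0146  0.0012 -0.9999]
3073 79.4797262724056
row profile [(84, 88), (85, 87), (86, 87), (87, 87), (88, 87), (89, 87), (90, 92), (91, 104), (92, 108), (93, 107), (94, 107), (95, 106), (96, 107), (97, 107), (98, 107), (99, 106), (100, 106), (101, 106), (102, 106), (103, 107), (104, 106), (105, 106), (106, 106), (107, 106), (108, 107), (109, 106), (110, 106), (111, 107), (112, 106), (113, 106), (114, 106), (115, 106), (116, 106), (117, 106), (118, 106), (119, 106), (120, 106), (121, 106), (122, 106), (123, 106), (124, 105), (125, 106), (126, 106), (127, 106), (128, 105), (129, 105), (130, 105), (131, 105), (132, 105), (133, 105), (134, 105), (135, 105), (136, 105), (137, 103), (138, 101), (139, 101), (140, 100), (141, 102), (142, 103), (143, 105), (144, 105), (145, 105), (146, 105), (147, 105), (148, 105), (149, 105), (150, 105), (151, 97), (152, 87), (153, 99), (154, 105), (155, 105), (156, 104), (157, 103), (158, 102), (159, 98), (160, 83), (161, 82), (162, 85), (163, 85), (164, 85), (165, 85), (166, 85), (167, 82), (168, 82), (169, 81)]
col
[... 318 characters left out ...]
, (283, 106), (284, 106), (285, 105), (286, 106), (287, 106), (288, 106), (289, 106), (290, 106), (291, 106), (292, 106), (293, 106), (294, 106), (295, 106), (296, 106), (297, 106), (298, 106), (299, 106), (300, 107), (301, 105), (302, 100), (303, 99), (304, 98), (305, 99), (306, 99), (307, 101), (308, 105), (309, 108), (310, 107), (311, 107), (312, 101), (313, 76), (314, 79), (315, 88), (316, 88), (317, 88), (318, 88), (319, 89), (320, 89), (321, 89)]
92 262 312 79.7
98 263 312 79.4
104 263 312 79.4
110 264 312 79.3
116 264 313 88.7
122 264 313 79.5
128 265 313 79.6
134 265 313 79.3
140 266 313 89.0
146 266 313 79.5
152 266 313 86.3
158 265 312 87.5
(array([493. , -43.3]), 55.6, 40.5, 11.8)
```

```bash
cat >> h.py <<'E'
def edge_sub(prof):
    g=np.abs(np.gradient(prof)); i=g.argmax(); s=slice(max(0,i-2),i+3); return (np.arange(len(prof))[s]*g[s]).sum()/g[s].sum()
def blockpose(d,rows,ul,ur,us,vf,h=4):
    g=cv2.cvtColor(d['img'],cv2.COLOR_RGB2GRAY).astype(float)
    L=[pt(d,ul-h+edge_sub(g[v-1:v+2,ul-h:ul+h+1].mean(0)),v,80)[:2] for v in rows]
    Rr=[pt(d,ur-h+edge_sub(g[v-1:v+2,ur-h:ur+h+1].mean(0)),v,80)[:2] for v in rows]
    F=[pt(d,u,vf-h+edge_sub(g[vf-h:vf+h+1,u-1:u+2].mean(1)),80)[:2] for u in us]
    L,Rr,F=map(np.array,(L,Rr,F))
    aL=np.arctan(np.polyfit(L[:,0],L[:,1],1)[0]);aR=np.arctan(np.polyfit(Rr[:,0],Rr[:,1],1)[0])
    aF=np.arctan2(*np.polyfit(F[:,1],F[:,0],1)[:1],1.) if 0 else -np.arctan(np.polyfit(F[:,1],F[:,0],1)[0])
    print('angles',np.degrees([aL,aR,aF]).round(2))
    return L,Rr,F,(aL,aR,aF)
def blockorigin(L,Rr,F,yaw):
    c,s=np.cos(yaw),np.sin(yaw);B=np.array([[c,-s],[s,c]])
    l=np.median((L@B)[:,1]);r=np.median((Rr@B)[:,1]);f=np.median((F@B)[:,0])
    print('width %.1f'%(l-r)); return w2(yaw,f-27,(l+r)/2)
E
python3 - <<'E'
from h import *
d=load('w4')
L,Rr,F,a=blockpose(d,range(98,146,4),264,313,range(270,307,4),91)
yaw=(a[0]+a[1]+a[2])/3
b=blockorigin(L,Rr,F,yaw);print(np.degrees(yaw),b)
rb=pt(d,289,152,80)[:2];print('rib foot x',((rb-b)@[np.cos(yaw),np.sin(yaw)]))
E
```

```text
angles [ 8.98 12.75 13.9 ]
width 39.2
11.877024814013252 [493.44564707 -43.47305182]
rib foot x -21.411477853364502
```

```bash
python3 - <<'E'
from h import *
d=load('w4');P=cloud(d);Z=cv2.medianBlur(np.float32(P[...,2]),5)
k=np.zeros(Z.shape,np.uint8);k[50:180,235:355]=((Z>6)&(Z<95))[50:180,235:355]
g=cv2.cvtColor(d['img'],cv2.COLOR_RGB2GRAY).astype(float)
def sub(box,ax,rng,h=5):
    out=[]
    for t,c in rng:
        if ax=='u': e=c-h+edge_sub(g[t-1:t+2,c-h:c+h+1].mean(0)); out.append(pt(d,e,t,12)[:2])
        else: e=c-h+edge_sub(g[c-h:c+h+1,t-1:t+2].mean(1)); out.append(pt(d,t,e,12)[:2])
    return np.array(out)
# approximate edges from depth mask
for v in (70,90,110,130,150,170):
    u=np.nonzero(k[v])[0];print(v,u.min(),u.max())
rows=[v for v in range(68,172,4)]
Rg=sub(0,'u',[(v,np.nonzero(k[v])[0].max()) for v in rows]);Lg=sub(0,'u',[(v,np.nonzero(k[v])[0].min()) for v in rows])
cols=range(252,338,4);Tg=sub(0,'v',[(u,np.nonzero(k[:,u])[0].min()) for u in cols])
def rob(x,y):
    for _ in range(3):
        c=np.polyfit(x,y,1);e=abs(np.polyval(c,x)-y);s=e<max(1,1.5*np.median(e));x,y=x[s],y[s]
    return np.degrees(np.arctan(c[0])),len(x)
print(rob(Lg[:,0],Lg[:,1]),rob(Rg[:,0],Rg[:,1]),rob(-Tg[:,1],Tg[:,0]))
q=maskpts(d,k,12);print(rect(q))
yaw=np.radians(12)
c,s=np.cos(yaw),np.sin(yaw);B=np.array([[c,-s],[s,c]])
print('foot mid y',(np.median((Lg@B)[:,1])+np.median((Rg@B)[:,1]))/2,np.median((Lg@B)[:,1])-np.median((Rg@B)[:,1]),'front x',np.median((Tg@B)[:,0]), 'b',np.array([493.4,-43.5])@B)
E
```

```text
70 244 343
90 246 343
110 248 343
130 249 342
150 251 342
170 253 342
(np.float64(12.977372933186254), 26) (np.float64(12.844120186956868), 26) (np.float64(12.933997678754457), 22)
(array([493.4, -43.6]), 120.6, 99.2, 12.9)
foot mid y -145.11568851858644 99.44492264634611 front x 533.4568040905876 b [ 473.57386765 -145.13304888]
```

Foot and top agree: block yaw 12.9°, centre (493.4, −43.6). Now above the seat.

```bash
python3 - <<'E'
from h import *
y=np.radians(12.9);g=np.array([493.4,-43.55])+w2(y,8.9,0.8);print(g);plan(*g,125,13.0);print(tool()[1][:,0])
E
```

```text
[501.89677454 -40.78326501]
t 6.18 tcp [433.2 -81.8 157.2] yaw 12.13 w 63.3 F [-0.3 -0.9 -3.1]
turn -0.0152 shift x 32.2 y 76.2 z -24.5
[-0.0145707   0.0012372  -0.99989308]
```

Request:
{"op": "send_rows", "data": {
  "rows": [
    [0,0,0,-0.015],
    [0,10,-5,0],
    [0,15,-5,0],
    [0,15,-5,0],
    [0,12,-4,0],
    [0,8,-3,0],
    [0,0,0,0],
    [0,0,0,0]
  ]
}}

```text
t: 6.85
ee_pos: [499.0, -47.4, 155.8]
orientation: [1.039, 1.315, -1.049]
ft_force: [0.0, -0.3, -2.4]
width: 63.8
```

```bash
python3 - <<'E'
from h import *
plan(501.9,-40.8,125,13.0);print(tool()[1][:,0])
E
```

```text
t 6.85 tcp [499.  -47.4 155.8] yaw 12.83 w 63.8 F [ 0.  -0.3 -2.4]
turn -0.0029 shift x 30.8 y 4.3 z -5.7
[-9.46039858e-03  2.20052265e-04 -9.99955225e-01]
```

Request:
{"op": "send_rows", "data": {
  "rows": [
    [8,2,-3,0],
    [8,2,-3,0],
    [8,0,0,0],
    [4,0,0,0],
    [0,0,0,0],
    [0,0,0,0]
  ]
}}

```text
t: 7.35
ee_pos: [499.1, -40.4, 123.6]
orientation: [1.038, 1.317, -1.051]
ft_force: [0.1, -0.1, -2.7]
width: 63.6
```

```bash
python3 - <<'E'
from h import *
plan(501.9,-40.8,125,13.0);print(tool()[1][:,0]);save('wrist','w5');save('scene','s5')
E
```

```text
t 7.35 tcp [499.1 -40.4 123.6] yaw 12.80 w 63.6 F [ 0.1 -0.1 -2.7]
turn -0.0034 shift x -1.4 y 2.6 z 1.0
[-1.30603192e-02  2.92319721e-04 -9.99914668e-01]
```

View pics/w5.png

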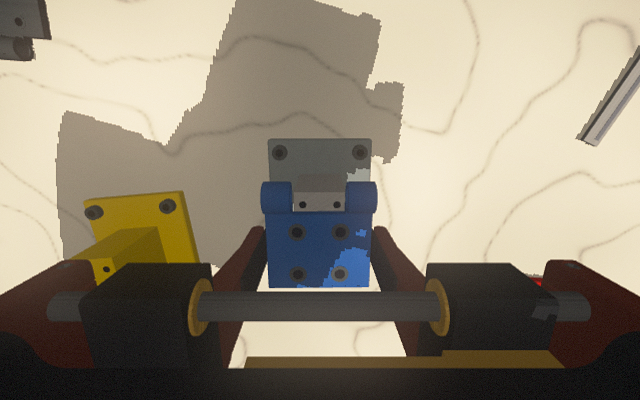

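The leaf sits centred over the block (block top u 292–345 between knuckles spanning 262–376). Descending in small steps.

Request:
{"op": "send_rows", "data": {
  "rows": [
    [6,3,1,0],
    [8,0,0,0],
    [8,0,0,0],
    [5,0,0,0],
    [0,0,0,0],
    [0,0,0,0]
  ]
}}

```text
t: 7.95
ee_pos: [503.2, -41.2, 94.7]
orientation: [1.039, 1.315, -1.05]
ft_force: [0.6, 0.2, -2.7]
width: 63.5
```

```bash
python3 - <<'E'
from h import *
plan(501.9,-40.8,83.3,13.0);print(tool()[1][:,0])
E
```

```text
t 7.95 tcp [503.2 -41.2  94.7] yaw 12.77 w 63.5 F [ 0.6  0.2 -2.7]
turn -0.0041 shift x 11.4 y -1.2 z -0.7
[-1.04067997e-02 -7.51603819e-06 -9.99945848e-01]
```

Request:
{"op": "send_rows", "data": {
  "rows": [
    [3,-1,0,0],
    [3,0,0,0],
    [1,0,0,0],
    [0,0,0,0],
    [0,0,0,0]
  ]
}}

```text
t: 8.37
ee_pos: [502.1, -41.4, 87.1]
orientation: [1.039, 1.315, -1.05]
ft_force: [-0.6, 0.1, -2.4]
width: 63.1
```

```bash
python3 - <<'E'
from h import *
plan(501.9,-40.8,83.3,13.0);print(tool()[1][:,0]);save('wrist','w6')
E
```

```text
t 8.37 tcp [502.1 -41.4  87.1] yaw 12.77 w 63.1 F [-0.6  0.1 -2.4]
turn -0.0041 shift x 3.8 y -0.1 z -0.7
[-1.04136754e-02  3.48940801e-05 -9.99945776e-01]
```

Request:
{"op": "send_rows", "data": {
  "rows": [
    [2,0,0,0],
    [1,0,0,0],
    [0,0,0,0],
    [0,0,0,0]
  ]
}}

```text
t: 8.75
ee_pos: [502.5, -41.5, 84.3]
orientation: [1.04, 1.314, -1.05]
ft_force: [0.3, 0.4, -2.3]
width: 63.2
```

Request:
{"op": "send_rows", "data": {
  "rows": [
    [0.6,0,0,0],
    [0,0,0,0],
    [0,0,0,0]
  ]
}}

```text
t: 9.0
ee_pos: [502.6, -41.5, 84.0]
orientation: [1.04, 1.314, -1.049]
ft_force: [-0.7, 0.2, -1.9]
width: 63.7
```

Request:
{"op": "send_rows", "data": {
  "rows": [
    [0.8,0,0,0],
    [0,0,0,0],
    [0,0,0,0]
  ]
}}

```text
t: 9.25
ee_pos: [502.6, -41.5, 84.0]
orientation: [1.04, 1.313, -1.049]
ft_force: [-0.6, 0.6, -1.1]
width: 63.9
```

Request:
{"op": "send_rows", "data": {
  "rows": [
    [0.8,0,0,0],
    [0,0,0,0],
    [0,0,0,0]
  ]
}}

```text
t: 9.5
ee_pos: [502.6, -41.5, 83.9]
orientation: [1.04, 1.313, -1.049]
ft_force: [-1.5, 0.4, 0.6]
width: 63.8
```

Contact made. Now nudging gently toward the rib until there is a light reaction.

Request:
{"op": "send_rows", "data": {
  "rows": [
    [0,-1,0,0],
    [0,0,0,0],
    [0,0,0,0]
  ]
}}

```text
t: 9.75
ee_pos: [502.1, -41.7, 83.8]
orientation: [1.04, 1.312, -1.048]
ft_force: [-0.7, 0.2, 1.3]
width: 63.6
```

Request:
{"op": "send_rows", "data": {
  "rows": [
    [0,-1,0,0],
    [0,0,0,0],
    [0,0,0,0]
  ]
}}

```text
t: 10.0
ee_pos: [501.6, -42.0, 83.8]
orientation: [1.041, 1.311, -1.048]
ft_force: [-0.2, 0.8, 1.3]
width: 63.4
```

Request:
{"op": "send_rows", "data": {
  "rows": [
    [0,-1,0,0],
    [0,-1,0,0],
    [0,0,0,0]
  ]
}}

```text
t: 10.25
ee_pos: [501.5, -42.2, 83.9]
orientation: [1.043, 1.308, -1.045]
ft_force: [0.3, -0.0, -1.7]
width: 63.0
```

Request:
{"op": "send_rows", "data": {
  "rows": [
    [0,-1,0,0],
    [0,0,0,0],
    [0,0,0,0]
  ]
}}

```text
t: 10.5
ee_pos: [501.4, -42.2, 83.9]
orientation: [1.044, 1.307, -1.044]
ft_force: [2.2, 0.4, -3.6]
width: 63.9
```

It touches the rib (position stalled, +2 N). Ease off, settle, release.

Request:
{"op": "send_rows", "data": {
  "rows": [
    [1,0.5,0,0],
    [0.5,0,0,0],
    [0,0,0,0]
  ]
}}

```text
t: 10.75
ee_pos: [501.4, -42.2, 83.7]
orientation: [1.043, 1.307, -1.045]
ft_force: [2.3, 1.4, -2.3]
width: 63.5
```

```bash
python3 - <<'E'
from h import *
plan(501.9,-40.8,83.3,13.0);print(tool()[1][:,0])
E
```

```text
t 10.75 tcp [501.4 -42.2  83.7] yaw 12.75 w 63.5 F [ 2.3  1.4 -2.3]
turn -0.0043 shift x 0.4 y 0.8 z -1.3
[-1.47013553e-03 -2.71172749e-05 -9.99998919e-01]
```

Request:
{"op": "send_rows", "data": {
  "rows": [
    [0,0,0,0],
    [0,0,0,0],
    [0,0,0,0],
    [0,0,0,0],
    [0,0,0,0]
  ],
  "fingers": 1
}}

```text
t: 11.17
ee_pos: [499.5, -42.7, 83.4]
orientation: [1.041, 1.31, -1.047]
ft_force: [-0.0, 0.0, -0.2]
width: 87.5
```

Request:
{"op": "send_rows", "data": {
  "rows": [
    [-3,0,0,0],
    [-15,0,0,0],
    [-25,0,0,0],
    [-30,0,0,0],
    [-20,0,0,0],
    [-5,0,0,0],
    [0,0,0,0]
  ]
}}

```text
t: 11.75
ee_pos: [498.0, -42.7, 184.2]
orientation: [1.039, 1.315, -1.051]
ft_force: [0.8, -0.5, 0.3]
width: 87.4
```

```bash
python3 - <<'E'
from h import *
plan(501.9,-40.8,83.3,13.0);print(tool()[1][:,0]);save('wrist','w7');save('scene','s7')
d=load('s7');cv2.imwrite('pics/s7c.png',cv2.resize(d['img'][150:270,230:390,::-1],None,fx=5,fy=5,interpolation=cv2.INTER_CUBIC))
E
```

```text
t 11.75 tcp [498.  -42.7 184.2] yaw 12.77 w 87.4 F [ 0.8 -0.5  0.3]
turn -0.0040 shift x 100.9 y 4.3 z -1.0
[-1.14067082e-02 -2.67250408e-04 -9.99934906e-01]
```

View pics/w7.png

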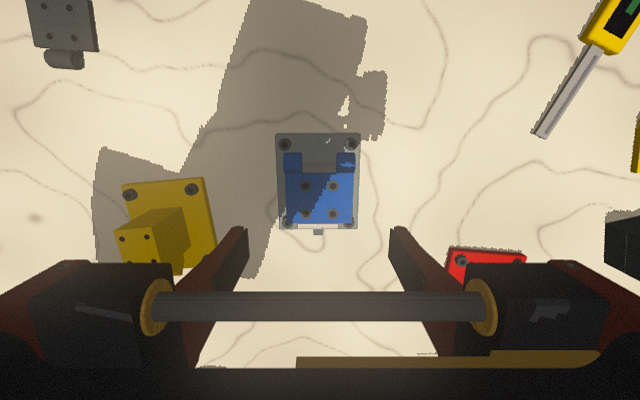

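View pics/s7c.png

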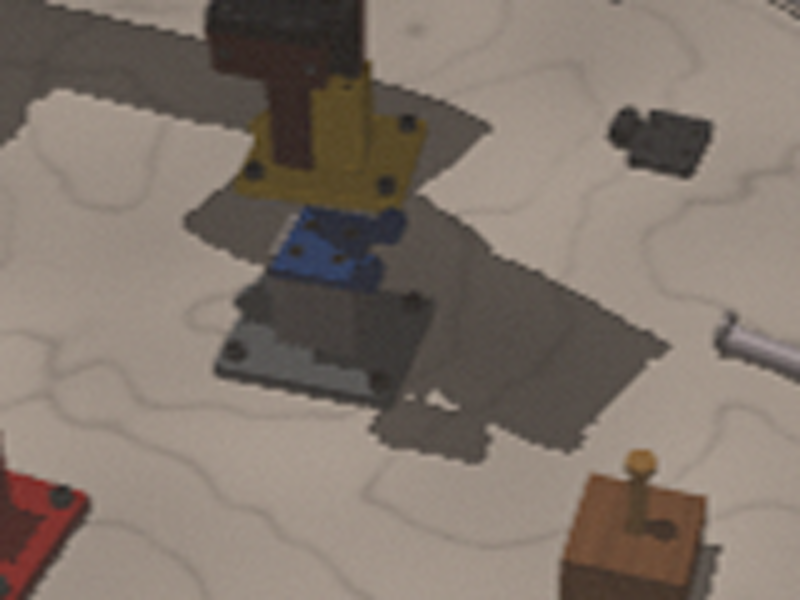

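The leaf lies flat with its rib-side edge next to the bright rib strip (row ~226), foot visible around it. Measuring its pose against the block.

```bash
cat >> h.py <<'E'
def jambseat(f,box):
    d=load(f);im=d['img'].astype(int);m=im[:,:,2]>im[:,:,0]+12
    u0,u1,v0,v1=box;k=np.zeros(m.shape,np.uint8);k[v0:v1,u0:u1]=m[v0:v1,u0:u1]
    k=cv2.morphologyEx(k,cv2.MORPH_CLOSE,np.ones((5,5)))
    P=cloud(d);Z=P[...,2]
    q=maskpts(d,k,88);yaw,mid,x0,x1=analyze(q,np.radians(12.9),6,42)
    o=w2(yaw,x0+59.5,mid);print('origin',o,'zmed',np.median(Z[k>0]))
    b=np.array([493.4,-43.55])+w2(np.radians(12.9),39,0)
    e=(o-b);t=np.radians(12.9);print('seat err x %.1f y %.1f yaw %.1f'%(e@[np.cos(t),np.sin(t)],e@[-np.sin(t),np.cos(t)],np.degrees(yaw)-12.9))
    return d,k,P
E
python3 - <<'E'
from h import *
d,k,P=jambseat('w7',(275,365,145,235))
print(k.sum(),[P[v,295:345,2].mean().round(1) for v in (178,190,200,208,218)], [P[178:218,u,2].mean().round(1) for u in (292,300,310,320,330,340,348)])
# door rough: from top
plan(498,-42.7,184,13)
E
```

```text
yaw 13.16 width 63.0 mid -155.9 xmin 450.1 xmax 518.3
origin [531.61468122 -35.87530439] zmed 87.64891938622858
seat err x -0.0 y -1.1 yaw 0.3
3834 [np.float64(87.6), np.float64(87.5), np.float64(87.4), np.float64(87.4), np.float64(87.4)] [np.float64(87.5), np.float64(87.7), np.float64(87.7), np.float64(87.4), np.float64(87.7), np.float64(87.5), np.float64(87.3)]
t 11.85 tcp [497.1 -42.6 182.7] yaw 12.77 w 88.2 F [-0.3 -0.3  0.3]
turn -0.0041 shift x -1.3 y 0.8 z 0.2
```

Seat error is x 0.0, y −1.1 mm, yaw 0.3°, with the plate level at z 88. On to the door leaf.

```bash
python3 - <<'E'
from h import *
plan(585,257,175,8)
E
```

```text
t 11.85 tcp [497.1 -42.6 182.7] yaw 12.77 w 88.2 F [-0.3 -0.3  0.3]
turn 0.0832 shift x 7.7 y 128.7 z -284.5
```

Request:
{"op": "send_rows", "data": {
  "rows": [
    [0,0,0,0.042],
    [0,0,0,0.042],
    [0,10,-20,0],
    [0,14,-32,0],
    [0,14,-32,0],
    [0,14,-32,0],
    [0,14,-32,0],
    [0,14,-32,0],
    [0,12,-25,0],
    [0,10,-20,0]
  ]
}}

```text
t: 12.68
ee_pos: [560.4, 198.8, 162.3]
orientation: [1.095, 1.296, -1.147]
ft_force: [0.6, -0.9, 0.9]
width: 88.1
```

```bash
python3 - <<'E'
from h import *
plan(585,257,175,8)
E
```

```text
t 12.68 tcp [560.4 198.8 162.3] yaw 7.21 w 88.1 F [ 0.6 -0.9  0.9]
turn -0.0138 shift x -12.7 y 32.4 z -54.2
```

Request:
{"op": "send_rows", "data": {
  "rows": [
    [-5,10,-15,-0.01],
    [0,10,-15,0],
    [0,6,-8,0],
    [0,0,0,0],
    [0,0,0,0]
  ]
}}

```text
t: 13.1
ee_pos: [578.0, 245.4, 155.4]
orientation: [1.073, 1.31, -1.146]
ft_force: [-0.4, -0.4, 0.1]
width: 88.1
```

```bash
python3 - <<'E'
from h import *
plan(585,257,175,8);save('wrist','w8');print(tool()[1][:,0])
E
```

```text
t 13.10 tcp [578.  245.4 155.4] yaw 8.14 w 88.1 F [-0.4 -0.4  0.1]
turn 0.0024 shift x -19.6 y 8.5 z -10.5
[-0.05528955 -0.00907763 -0.9984291 ]
```

View pics/w8.png

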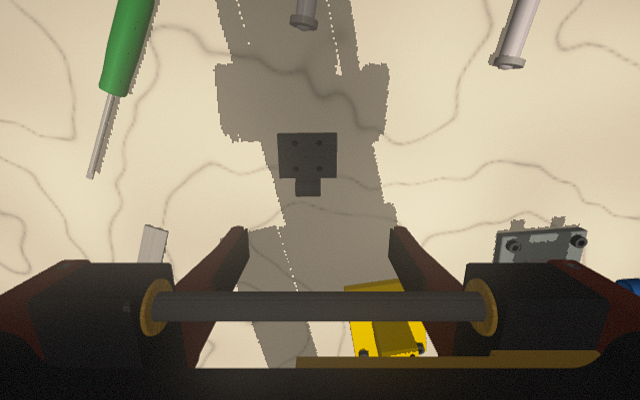

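Dark door leaf is at (307,160), knuckle at (308,187) pointing toward the robot. Measuring it.

```bash
cat >> h.py <<'E'
def door(f,box,z=8):
    d=load(f);im=d['img'].astype(int);m=im.max(2)<70
    u0,u1,v0,v1=box;k=np.zeros(m.shape,np.uint8);k[v0:v1,u0:u1]=m[v0:v1,u0:u1]
    k=cv2.morphologyEx(k,cv2.MORPH_OPEN,np.ones((3,3)))
    q=maskpts(d,k,z);n=k.sum();a=analyze(q,np.radians(6),26,62)
    print(n,rect(q));return a
E
python3 - <<'E'
from h import *
d=load('w8');im=d['img'].astype(int).max(2);print(im[160,265:350:3],im[190,285:330:3],im[125:205:3,308])
yaw,mid,x0,x1=door('w8',(265,350,120,205))
g=w2(yaw,x1+.5-60+35,mid);print('grip',g);plan(*g,60,np.degrees(yaw));print(tool()[1][:,0])
E
```

```text
[135 139 141 139 139  70  69  66  60  63  65  62  62  63  61  61  59  57
  62  58  66  58  65  63 145 137 136 137 136] [142 141 140 136  64  69  68  65  67  65  63  59 143 137 140] [132 134 137  58  59  63  59  59  60  61  56  64  61  62  65  65  61  65
  68  62  67  69  63  63 136 138 137]
yaw 14.71 width 50.8 mid 109.1 xmin 604.8 xmax 674.4
2572 (array([592.9, 258.9]), 69.1, 61.9, 8.1)
grip [601.97395405 270.89317089]
t 13.15 tcp [577.8 245.1 155.3] yaw 8.11 w 87.6 F [-0.7 -0.3 -1.2]
turn -0.1152 shift x 95.3 y 29.9 z -18.8
[-0.05528955 -0.00907763 -0.9984291 ]
```

```bash
sed -i 's/im.max(2)<70/im.max(2)<100/' h.py; python3 - <<'E'
from h import *
yaw,mid,x0,x1=door('w8',(265,350,120,205))
g=w2(yaw,x1+.5-60+35,mid);print('grip',g);plan(*g,60,np.degrees(yaw));print(tool()[1][:,0])
E
```

```text
yaw 8.90 width 62.8 mid 164.1 xmin 591.1 xmax 660.7
3134 (array([592.5, 259. ]), 71.2, 63.4, 9.3)
grip [603.57340607 260.62742952]
t 13.15 tcp [577.8 245.1 155.3] yaw 8.11 w 87.6 F [-0.7 -0.3 -1.2]
turn -0.0137 shift x 95.3 y 27.8 z -11.3
[-0.05528955 -0.00907763 -0.9984291 ]
```

Request:
{"op": "send_rows", "data": {
  "rows": [
    [0,6,-3,-0.013],
    [0,8,-4,0],
    [10,8,-3,0],
    [15,5,-2,0],
    [15,3,0,0],
    [15,0,0,0],
    [8,0,0,0],
    [0,0,0,0],
    [0,0,0,0]
  ]
}}

```text
t: 13.9
ee_pos: [603.6, 257.5, 81.0]
orientation: [1.063, 1.316, -1.143]
ft_force: [-0.1, -0.1, 0.1]
width: 87.8
```

```bash
python3 - <<'E'
from h import *
plan(603.6,260.6,60,8.9);print(tool()[1][:,0])
save('wrist','w9')
E
```

```text
t 13.90 tcp [603.6 257.5  81. ] yaw 8.66 w 87.8 F [-0.1 -0.1  0.1]
turn -0.0042 shift x 21.0 y 0.5 z -3.1
[-0.05932006 -0.01099242 -0.99817849]
```

View pics/w9.png

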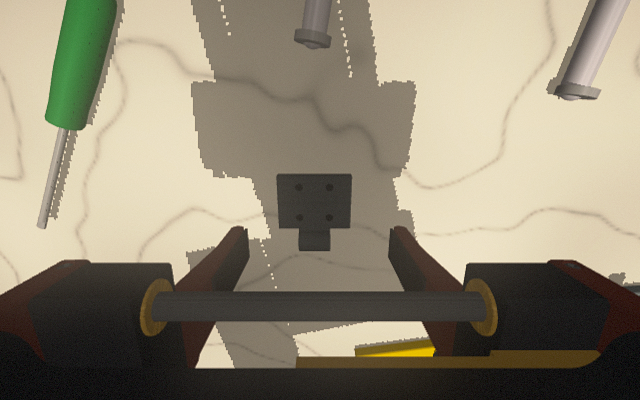

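The tool has crept to a 3.4° tilt from fast moves. Before grasping I'll try a quick move inward and a slow return to take it out.

Request:
{"op": "send_rows", "data": {
  "rows": [
    [-5,-25,0,0],
    [-5,-35,0,0],
    [-5,-35,0,0],
    [0,0,0,0],
    [0,0,0,0]
  ]
}}

```text
t: 14.37
ee_pos: [509.0, 242.9, 103.8]
orientation: [1.067, 1.314, -1.14]
ft_force: [-0.1, 0.4, 0.9]
width: 87.7
```

```bash
python3 - <<'E'
from h import *
plan(603.6,260.6,60,8.9);print(tool()[1][:,0])
E
```

```text
t 14.37 tcp [509.  242.9 103.8] yaw 8.61 w 87.7 F [-0.1  0.4  0.9]
turn -0.0050 shift x 43.8 y 96.2 z -2.9
[-0.05551128 -0.00946552 -0.99841319]
```

Request:
{"op": "send_rows", "data": {
  "rows": [
    [0,0,25,0],
    [0,0,35,0],
    [0,0,35,0],
    [0,0,0,0],
    [0,0,0,0]
  ]
}}

```text
t: 14.78
ee_pos: [530.8, 148.4, 107.7]
orientation: [1.072, 1.308, -1.128]
ft_force: [0.3, 0.7, 0.2]
width: 88.1
```

```bash
python3 - <<'E'
from h import *
plan(603.6,260.6,60,8.9);print(tool()[1][:,0])
E
```

```text
t 14.78 tcp [530.8 148.4 107.7] yaw 8.81 w 88.1 F [0.3 0.7 0.2]
turn -0.0016 shift x 47.7 y 89.3 z -99.6
[-0.04414024 -0.00613698 -0.99900649]
```

Request:
{"op": "send_rows", "data": {
  "rows": [
    [0,8,-9,0],
    [0,8,-9,0],
    [0,8,-9,0],
    [0,8,-9,0],
    [0,8,-9,0],
    [0,8,-9,0],
    [0,8,-9,0],
    [0,8,-9,0],
    [0,8,-9,0],
    [0,8,-9,0]
  ]
}}

```text
t: 15.62
ee_pos: [604.0, 270.8, 104.2]
orientation: [1.069, 1.31, -1.117]
ft_force: [0.3, -0.3, 0.2]
width: 87.6
```

```bash
python3 - <<'E'
from h import *
plan(603.6,260.6,60,8.9);print(tool()[1][:,0])
E
```

```text
t 15.62 tcp [604.  270.8 104.2] yaw 9.33 w 87.6 F [ 0.3 -0.3  0.2]
turn 0.0074 shift x 44.2 y -2.0 z 10.0
[-0.03972366 -0.00374867 -0.99920367]
```

Slow rows don't add tilt. Grasp here and travel slowly so the leaf keeps its angle.

Request:
{"op": "send_rows", "data": {
  "rows": [
    [8,-1,4,0],
    [12,-1,4,0.005],
    [12,0,2,0],
    [12,0,0,0],
    [6,0,0,0],
    [0,0,0,0],
    [0,0,0,0]
  ]
}}

```text
t: 16.2
ee_pos: [599.6, 264.7, 45.5]
orientation: [1.066, 1.313, -1.12]
ft_force: [0.1, 1.1, -0.1]
width: 87.8
```

```bash
python3 - <<'E'
from h import *
plan(603.6,260.6,4,8.9);print(tool()[1][:,0]);save('wrist','w10')
yaw,mid,x0,x1=door('w9',(250,375,160,262))
print('w9 grip',w2(yaw,x1+.5-25,mid))
E
```

```text
t 16.20 tcp [599.6 264.7  45.5] yaw 9.37 w 87.8 F [ 0.1  1.1 -0.1]
turn 0.0083 shift x 41.5 y 3.3 z 4.7
[-0.04335473 -0.00518645 -0.99904628]
yaw 8.57 width 62.9 mid 167.7 xmin 588.4 xmax 660.6
4695 (array([592.5, 258.9]), 72.2, 63.7, 8.6)
w9 grip [603.99647973 260.59413811]
```

View pics/w10.png

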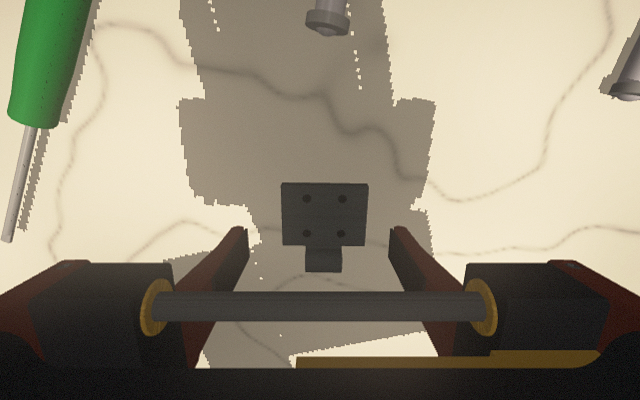

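Request:
{"op": "send_rows", "data": {
  "rows": [
    [6,2,2,0.01],
    [10,2,2,0],
    [10,1,1,0],
    [6,0,0,0],
    [0,0,0,0],
    [0,0,0,0]
  ]
}}

```text
t: 16.75
ee_pos: [605.8, 259.4, 11.4]
orientation: [1.077, 1.306, -1.127]
ft_force: [-0.8, -0.4, -0.4]
width: 87.7
```

```bash
python3 - <<'E'
from h import *
plan(603.8,260.6,4,8.8);print(tool()[1][:,0])
E
```

```text
t 16.75 tcp [605.8 259.4  11.4] yaw 8.66 w 87.7 F [-0.8 -0.4 -0.4]
turn -0.0025 shift x 7.4 y -1.8 z -1.5
[-0.04076669 -0.00414512 -0.99916009]
```

Request:
{"op": "send_rows", "data": {
  "rows": [
    [3,-1,-1,0],
    [3,0,0,0],
    [1,0,0,0],
    [0,0,0,0]
  ]
}}

```text
t: 17.08
ee_pos: [604.3, 260.6, 4.1]
orientation: [1.077, 1.306, -1.126]
ft_force: [-0.3, 0.0, 0.5]
width: 87.4
```

```bash
python3 - <<'E'
from h import *
plan(603.8,260.6,4,8.8);print(tool()[1][:,0])
E
```

```text
t 17.08 tcp [604.3 260.6   4.1] yaw 8.67 w 87.4 F [-0.3  0.   0.5]
turn -0.0023 shift x 0.1 y -0.5 z -0.1
[-0.04035766 -0.00393461 -0.99917755]
```

Request:
{"op": "send_rows", "data": {
  "rows": [
    [0.5,0,0,0],
    [0,0,0,0],
    [0,0,0,0],
    [0,0,0,0],
    [0,0,0,0],
    [0,0,0,0],
    [0,0,0,0],
    [0,0,0,0]
  ],
  "fingers": 0
}}

```text
t: 17.75
ee_pos: [604.6, 261.0, 4.2]
orientation: [1.077, 1.305, -1.125]
ft_force: [-0.0, 0.3, -0.8]
width: 63.5
```

```bash
python3 - <<'E'
from h import *
plan(603.8,260.6,4,8.8);print(tool()[1].round(4).tolist())
E
```

```text
t 17.75 tcp [604.6 261.    4.2] yaw 8.69 w 63.5 F [-0.   0.3 -0.8]
turn -0.0019 shift x 0.2 y -0.9 z 0.2
[[-0.0392, 0.9877, 0.1511], [-0.0035, 0.151, -0.9885], [-0.9992, -0.0393, -0.0025]]
```

Request:
{"op": "send_rows", "data": {
  "rows": [
    [-6,0,0,0],
    [-12,0,0,0],
    [-15,0,0,0],
    [-20,0,0,0],
    [-20,0,0,0],
    [-20,0,0,0],
    [-15,0,0,0],
    [-10,0,0,0],
    [-4,0,0,0],
    [0,0,0,0]
  ]
}}

```text
t: 18.58
ee_pos: [607.9, 260.4, 135.9]
orientation: [1.075, 1.307, -1.128]
ft_force: [-1.1, -0.8, -2.2]
width: 63.3
```

```bash
python3 - <<'E'
from h import *
plan(610,30,140,13.1);print(tool()[1][:,0]);save('wrist','w11')
E
```

```text
t 18.58 tcp [607.9 260.4 135.9] yaw 8.68 w 63.3 F [-1.1 -0.8 -2.2]
turn -0.0772 shift x -4.1 y -50.1 z 224.9
[-0.04254131 -0.00503075 -0.99908204]
```

View pics/w11.png

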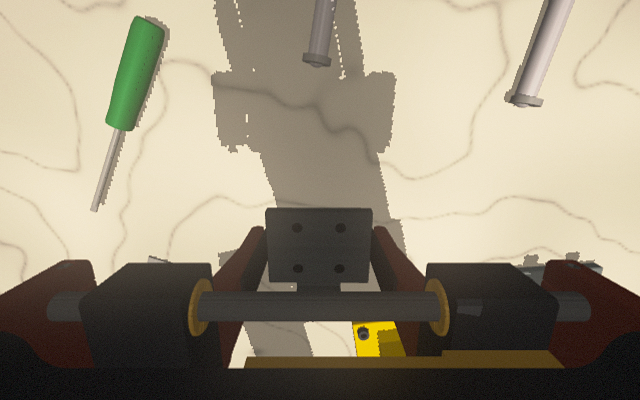

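The leaf is held (plate rows 208–282, level; knuckle hidden behind the gripper bar). Moving slowly to a view of the jamb leaf and the held leaf together.

```bash
python3 - <<'E'
from h import *
d=load('w11');p,M,o=tool();P=cloud(d)
B=P[214:278,276:364].reshape(-1,3);B=B[abs(B[:,2]-np.median(B[:,2]))<8]
A=np.c_[B[:,:2]-p[:2],np.ones(len(B))];c=np.linalg.lstsq(A,B[:,2],rcond=None)[0];print('slope xy',c[:2].round(4),'z at tcp - tcp',c[2]-p[2])
plan(445,-70,150,13.1)
E
```

```text
slope xy [ 0.0018 -0.0002] z at tcp - tcp 3.8508982985137834
t 18.63 tcp [607.7 260.3 135.4] yaw 8.68 w 63.4 F [-0.3 -0.5 -3. ]
turn -0.0772 shift x -14.6 y -233.3 z 284.9
```

Request:
{"op": "send_rows", "data": {
  "rows": [
    [-1,0,0,-0.025],
    [-1,0,0,-0.025],
    [-1,0,0,-0.025],
    [0,-5,12,0],
    [0,-8,16,0],
    [0,-8,16,0],
    [0,-8,16,0],
    [0,-8,16,0],
    [0,-8,16,0],
    [0,-8,16,0]
  ]
}}

```text
t: 19.47
ee_pos: [572.4, 130.8, 132.6]
orientation: [1.003, 1.351, -1.076]
ft_force: [-0.4, -0.3, -3.5]
width: 63.3
```

```bash
python3 - <<'E'
from h import *
plan(445,-70,150,13.1);print(tool()[1][:,0])
E
```

```text
t 19.47 tcp [572.4 130.8 132.6] yaw 13.49 w 63.3 F [-0.4 -0.3 -3.5]
turn 0.0068 shift x -17.4 y -169.6 z 166.7
[-0.05710495 -0.01061824 -0.99831171]
```

Request:
{"op": "send_rows", "data": {
  "rows": [
    [-3,-10,10,0],
    [-3,-12,12,0],
    [-3,-12,12,0],
    [-3,-12,12,0],
    [-3,-12,12,0],
    [-2,-12,12,0],
    [0,-12,12,0],
    [0,-12,12,0],
    [0,-12,12,0],
    [0,-12,12,0]
  ]
}}

```text
t: 20.3
ee_pos: [469.7, -30.4, 157.5]
orientation: [1.008, 1.35, -1.09]
ft_force: [0.7, -0.5, -2.7]
width: 63.1
```

```bash
python3 - <<'E'
from h import *
plan(445,-70,150,13.1);print(tool()[1][:,0])
E
```

```text
t 20.30 tcp [469.7 -30.4 157.5] yaw 12.84 w 63.1 F [ 0.7 -0.5 -2.7]
turn -0.0046 shift x 7.5 y -33.0 z 33.0
[-0.06366998 -0.01161927 -0.99790337]
```

Request:
{"op": "send_rows", "data": {
  "rows": [
    [0,-7,9,0],
    [0,-8,9,0],
    [0,-8,8,0],
    [0,-6,3,0],
    [0,0,0,0],
    [0,0,0,0]
  ]
}}

```text
t: 20.8
ee_pos: [437.6, -72.5, 160.2]
orientation: [1.014, 1.349, -1.098]
ft_force: [0.6, -0.4, -2.9]
width: 63.5
```

```bash
python3 - <<'E'
from h import *
plan(445,-70,150,13.1);print(tool()[1][:,0]);save('wrist','w12')
E
```

```text
t 20.80 tcp [437.6 -72.5 160.2] yaw 12.32 w 63.5 F [ 0.6 -0.4 -2.9]
turn -0.0135 shift x 10.2 y 7.8 z -0.7
[-0.06652619 -0.01110148 -0.99772292]
```

View pics/w12.png

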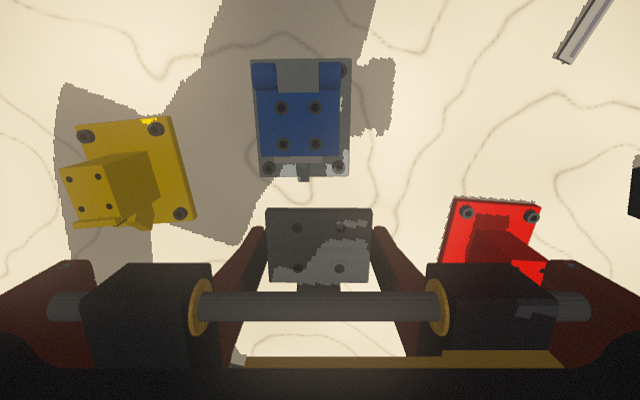

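Both visible: jamb leaf at u 252–340, v 63–156; held door plate at u 267–372, v 208–282. Measuring both.

```bash
python3 - <<'E'
from h import *
jambseat('w12',(240,350,55,165))
# door in hand, from w11 (tool pose then: p11)
d=load('w11');g=cv2.cvtColor(d['img'],cv2.COLOR_RGB2GRAY).astype(float)
p=np.array([607.8,260.35,135.6]);yaw=np.radians(8.68);z=p[2]+3.85
t=lambda q:((q-p[:2])@[np.cos(yaw),np.sin(yaw)],(q-p[:2])@[-np.sin(yaw),np.cos(yaw)])
F=[t(pt(d,u,203+edge_sub(g[203:214,u-1:u+2].mean(1)),z)[:2]) for u in range(275,366,8)]
L=[t(pt(d,261+edge_sub(g[v-1:v+2,261:273].mean(0)),v,z)[:2]) for v in range(215,240,4)]
Rr=[t(pt(d,366+edge_sub(g[v-1:v+2,366:378].mean(0)),v,z)[:2]) for v in range(215,240,4)]
print('front',np.round(F,1).tolist());print('L',np.round(L,1).tolist());print('R',np.round(Rr,1).tolist())
K=[t(pt(d,u,v,z)[:2]) for u,v in((298,286),(341,286))];print('knuckle u',K)
E
```

```text
yaw 12.29 width 63.0 mid -148.9 xmin 453.1 xmax 521.2
origin [531.77448234 -36.49219788] zmed 87.68012039188733
seat err x -0.0 y -1.7 yaw -0.6
front [[25.5, 24.5], [25.4, 19.9], [25.4, 15.2], [25.4, 10.5], [25.2, 5.9], [25.3, 1.2], [25.4, -3.5], [25.3, -8.2], [25.2, -12.8], [25.2, -17.5], [25.2, -22.2], [25.0, -26.8]]
L [[20.4, 31.0], [17.9, 30.9], [15.3, 31.0], [12.7, 31.4], [10.1, 31.0], [7.4, 30.6], [4.8, 30.7]]
R [[20.4, -32.5], [17.8, -32.6], [15.3, -32.7], [12.7, -33.5], [10.0, -32.5], [7.4, -35.7], [4.7, -32.4]]
knuckle u [(np.float64(-28.814609030620247), np.float64(12.405786276272613)), (np.float64(-28.81947327747387), np.float64(-15.293154320308696))]
```

```bash
cat >> h.py <<'E'
J=np.array([531.7,-36.2]);JY=12.8
def rel(dx=0.7,z=83.7,off=34.7):
    """remaining move to door bore at x=dx ahead of jamb bore"""
    g=J+w2(np.radians(JY),off+dx,0.9);plan(*g,z,JY+0.2)
    M=tool()[1];print('tilt',M[:,0].round(4))
    d=load('w0') if 0 else None
E
python3 -c "
from h import *
rel(45,130)"
```

```text
t 20.85 tcp [437.6 -72.3 160.2] yaw 12.35 w 63.4 F [ 0.   0.  -3.3]
turn -0.0113 shift x 30.2 y 179.5 z -14.6
tilt [-0.0668 -0.0112 -0.9977]
```

Request:
{"op": "send_rows", "data": {
  "rows": [
    [0,8,0,-0.011],
    [0,14,-1,0],
    [0,16,-2,0],
    [0,16,-2,0],
    [0,16,-2,0],
    [0,16,-2,0],
    [0,16,-2,0],
    [0,16,-1,0],
    [0,16,0,0],
    [0,10,0,0]
  ]
}}

```text
t: 21.68
ee_pos: [592.0, -17.2, 148.2]
orientation: [1.002, 1.355, -1.08]
ft_force: [0.6, -0.8, -3.3]
width: 63.5
```

```bash
python3 -c "
from h import *
rel(45,130)"
```

```text
t 21.68 tcp [592.  -17.2 148.2] yaw 13.46 w 63.5 F [ 0.6 -0.8 -3.3]
turn 0.0081 shift x 18.2 y 16.6 z 4.3
tilt [-0.0621 -0.0102 -0.998 ]
```

Request:
{"op": "send_rows", "data": {
  "rows": [
    [0,8,2,0.008],
    [5,8,2,0],
    [8,4,0,0],
    [6,0,0,0],
    [0,0,0,0],
    [0,0,0,0]
  ]
}}

```text
t: 22.18
ee_pos: [617.1, -12.7, 122.8]
orientation: [1.005, 1.353, -1.083]
ft_force: [0.4, 0.3, -2.6]
width: 63.5
```

```bash
python3 -c "
from h import *
rel(45,85)"
```

```text
t 22.18 tcp [617.1 -12.7 122.8] yaw 13.22 w 63.5 F [ 0.4  0.3 -2.6]
turn 0.0038 shift x 37.8 y -8.8 z 3.1
tilt [-0.0625 -0.01   -0.998 ]
```

Request:
{"op": "send_rows", "data": {
  "rows": [
    [6,0,1,0.003],
    [8,0,1,0],
    [8,0,0,0],
    [7,0,0,0],
    [3,0,0,0],
    [0,0,0,0],
    [0,0,0,0]
  ]
}}

```text
t: 22.77
ee_pos: [612.8, -16.2, 87.1]
orientation: [1.007, 1.353, -1.089]
ft_force: [0.2, 0.2, -2.0]
width: 63.4
```

```bash
python3 - <<'E'
from h import *
rel(20,84);save('wrist','w13');save('scene','s13')
d=load('w13');p,M,o=tool();P=cloud(d)
B=P[214:276,276:364].reshape(-1,3);B=B[abs(B[:,2]-np.median(B[:,2]))<8]
y=np.radians(13);c_,s_=np.cos(y),np.sin(y);Q=(B[:,:2]-p[:2])@np.array([[c_,-s_],[s_,c_]])
c=np.linalg.lstsq(np.c_[Q,np.ones(len(Q))],B[:,2],rcond=None)[0];print('slope',c[:2].round(4),'z at tcp - tcp',c[2]-p[2],'bore z',c[2]+c[0]*-34.7+2)
d=load('s13');cv2.imwrite('pics/s13c.png',cv2.resize(d['img'][150:270,230:390,::-1],None,fx=5,fy=5,interpolation=cv2.INTER_CUBIC))
E
```

```text
t 22.77 tcp [612.8 -16.2  87.1] yaw 12.93 w 63.4 F [ 0.2  0.2 -2. ]
turn -0.0012 shift x 3.1 y -28.8 z 0.5
tilt [-0.0651 -0.0099 -0.9978]
slope [-0.0198  0.003 ] z at tcp - tcp 2.964085068987046 bore z 93.13960345467522
```

View pics/w13.png

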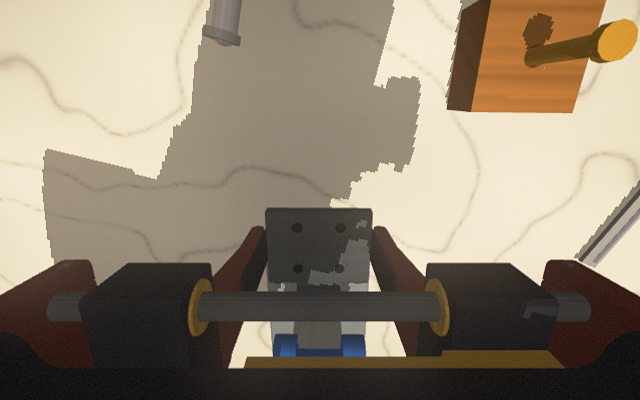

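View pics/s13c.png

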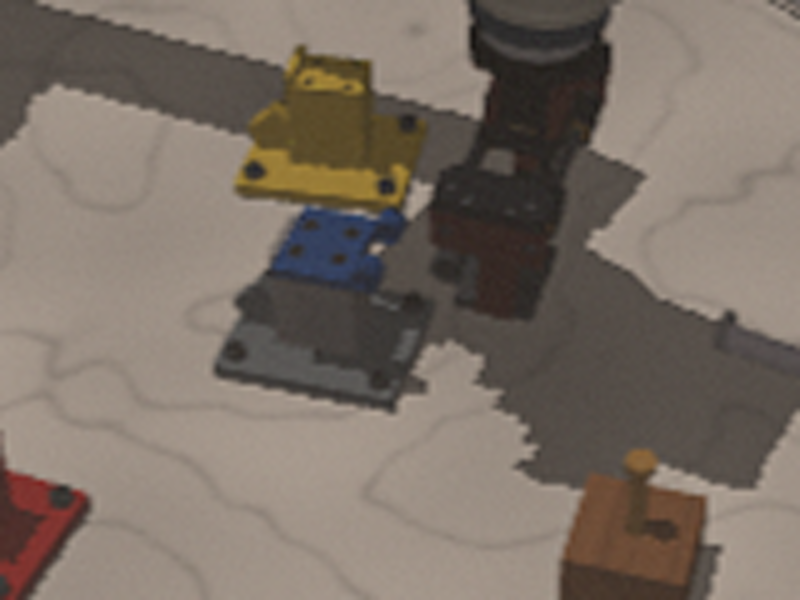

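Below the bar, the blue knuckles (u 274–298 and 341–366, row ~345) lie symmetric about u≈319.5, the same as the door plate (267–372). Laterally aligned. Moving in, first short of the knuckles.

Request:
{"op": "send_rows", "data": {
  "rows": [
    [2,-3,0,0],
    [2,-6,0,0],
    [1,-6,0,0],
    [0.5,-6,0,0],
    [0.5,-4,0,0],
    [0,0,0,0],
    [0,0,0,0]
  ]
}}

```text
t: 23.45
ee_pos: [585.9, -22.4, 84.1]
orientation: [1.008, 1.351, -1.087]
ft_force: [0.1, 0.9, -3.2]
width: 63.6
```

```bash
python3 -c "
from h import *
rel(20,83.6)"
```

```text
t 23.45 tcp [585.9 -22.4  84.1] yaw 12.94 w 63.6 F [ 0.1  0.9 -3.2]
turn -0.0010 shift x 0.5 y -1.2 z 0.5
tilt [-0.0625 -0.01   -0.998 ]
```

```bash
python3 - <<'E'
from h import *
d=save('wrist','w14');cv2.imwrite('pics/w14c.png',cv2.resize(d['img'][200:370,250:390,::-1],None,fx=4,fy=3.5,interpolation=cv2.INTER_CUBIC))
E
```

```text
(no output)
```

View pics/w14c.png

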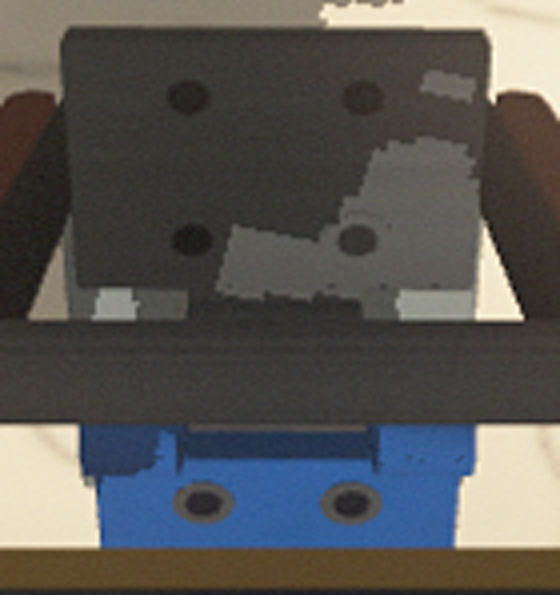

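Zoom: door knuckle (188–364) centred at 276 against the blue gap (180–378) at 279, so the offset is about 0.4 mm. Sliding in gently.

Request:
{"op": "send_rows", "data": {
  "rows": [
    [0.5,-4,0.3,0],
    [0.4,-4,0,0],
    [0.3,-3,0,0],
    [0,0,0,0],
    [0,0,0,0]
  ]
}}

```text
t: 23.92
ee_pos: [574.8, -25.4, 83.8]
orientation: [1.008, 1.351, -1.086]
ft_force: [-0.1, 0.6, -2.9]
width: 63.2
```

```bash
python3 -c "
from h import *
rel(0.7,83.6)"
```

```text
t 23.92 tcp [574.8 -25.4  83.8] yaw 12.95 w 63.2 F [-0.1  0.6 -2.9]
turn -0.0009 shift x 0.2 y -9.0 z 0.0
tilt [-0.0616 -0.0101 -0.9981]
```

Request:
{"op": "send_rows", "data": {
  "rows": [
    [0.3,-3,0,0],
    [0.3,-3,0,0],
    [0.1,-1,0,0],
    [0,0,0,0],
    [0,0,0,0]
  ]
}}

```text
t: 24.33
ee_pos: [567.4, -27.2, 83.5]
orientation: [1.009, 1.35, -1.086]
ft_force: [0.4, -1.3, -3.1]
width: 63.3
```

```bash
python3 - <<'E'
from h import *
rel(0.7,83.6)
d=save('wrist','w15');cv2.imwrite('pics/w15c.png',cv2.resize(d['img'][200:370,250:390,::-1],None,fx=4,fy=3.5,interpolation=cv2.INTER_CUBIC))
E
```

```text
t 24.33 tcp [567.4 -27.2  83.5] yaw 12.95 w 63.3 F [ 0.4 -1.3 -3.1]
turn -0.0009 shift x -0.1 y -1.4 z 0.0
tilt [-0.0613 -0.0101 -0.9981]
```

View pics/w15c.png

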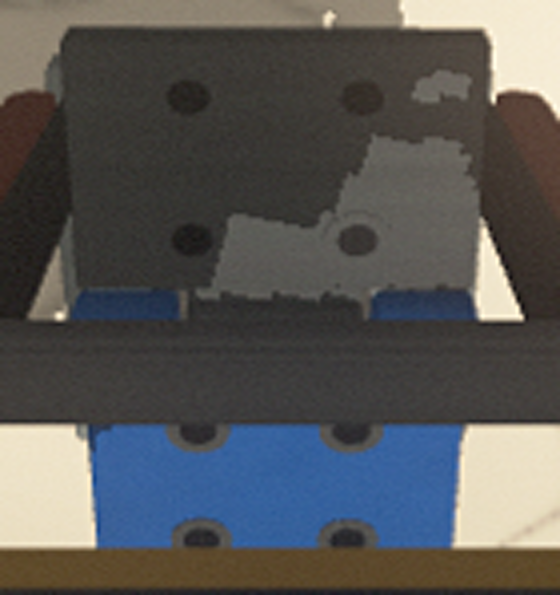

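The knuckle is between the blue ones with small gaps each side (181–190 and 364–370). Cross-checking x with the screw holes, then the last ~1.4 mm.

```bash
python3 - <<'E'
from h import *
def cent(d,u,v,r=6,blue=False,rv=None):
    rv=rv or r;g=cv2.cvtColor(d['img'],cv2.COLOR_RGB2GRAY).astype(float)[v-rv:v+rv+1,u-r:u+r+1]
    w=np.clip(np.median(g)-8-g,0,None);yy,xx=np.mgrid[-rv:rv+1,-r:r+1]
    return u+(w*xx).sum()/w.sum(),v+(w*yy).sum()/w.sum()
t=np.radians(12.8);ax=np.array([np.cos(t),np.sin(t)]);ay=np.array([-ax[1],ax[0]])
# jamb holes in w12 relative to J
d=load('w12');H=[cent(d,*h) for h in((282,107),(315,107),(283,144),(315,144))]
for h in H: q=pt(d,*h,88)[:2]-J;print('jamb hole',np.round(h,1),round(q@ax,1),round(q@ay,1))
# door holes in w15 now
d=load('w15');p=tool()[0]
for h in((297,228),(341,228),(298,269),(339,269)):
    c=cent(d,*h);q0=pt(d,*c,87)[:2];x=(q0-p[:2])@ax;q=pt(d,*c,p[2]+2.96-0.018*x)[:2]-J;print('door hole',np.round(c,1),round(q@ax,1),round(q@ay,1))
E
```

```text
jamb hole [281.1 107.5] -21.6 12.9
jamb hole [314.4 107. ] -21.5 -12.7
jamb hole [282.8 143.8] -49.5 13.1
jamb hole [314.9 143.4] -49.4 -12.8
door hole [296.8 227.9] 48.5 13.1
door hole [338.7 228.3] 48.3 -12.0
door hole [297.4 268.2] 20.6 13.3
door hole [338.8 268.4] 20.6 -12.8
```

```bash
python3 - <<'E'
from h import *
def cent(d,u,v,r=6):
    g=cv2.cvtColor(d['img'],cv2.COLOR_RGB2GRAY).astype(float)[v-r:v+r+1,u-r:u+r+1]
    w=np.clip(np.median(g)-8-g,0,None);yy,xx=np.mgrid[-r:r+1,-r:r+1]
    return u+(w*xx).sum()/w.sum(),v+(w*yy).sum()/w.sum()
def run(f,p,yaw,a,b,holes,vf,us):
    d=load(f);t=np.radians(yaw);ax=np.array([np.cos(t),np.sin(t)]);g=cv2.cvtColor(d['img'],cv2.COLOR_RGB2GRAY).astype(float)
    def X(u,v):
        z=p[2]+a
        for _ in range(3): x=(pt(d,u,v,z)[:2]-p[:2])@ax; z=p[2]+a+b*x
        return round(x,2)
    print(f,'front',np.median([X(u,vf-5+edge_sub(g[vf-5:vf+6,u-1:u+2].mean(1))) for u in us]),'holes',[X(*cent(d,*h)) for h in holes], [np.round(cent(d,*h),1).tolist() for h in holes])
    return X
hs=((297,228),(341,228),(298,269),(339,269))
X=run('w11',np.array([607.8,260.35,135.6]),8.7,3.85,0,hs,208,range(275,366,8))
X=run('w15',tool()[0],12.95,2.96,-.018,hs,208,range(275,330,8))
print('plate near edge v=282.5',X(290,282.5))
# bench views of door, z=8
run('w10',np.array([603.8,260.6,0.]),8.7,8,0,((306,199),(342,199),(306,233),(342,233)),183,range(290,360,8))
run('w9',np.array([603.8,260.6,0.]),8.7,8,0,((298,188),(329,188),(299,217),(329,217)),174,range(285,345,8))
# jamb hole vs back edge & gap edge in w12
d=load('w12');g=cv2.cvtColor(d['img'],cv2.COLOR_RGB2GRAY).astype(float);t=np.radians(12.8);ax=np.array([np.cos(t),np.sin(t)])
print('gap edge/back edge',[round(((pt(d,u,88+edge_sub(d['img'][88:100,u-1:u+2,2].astype(float).mean(1)),88)[:2]-J)@ax),1) for u in range(282,316,6)],[round(((pt(d,u,150+edge_sub(d['img'][150:164,u-1:u+2,2].astype(float).mean(1)),88)[:2]-J)@ax),1) for u in range(270,335,10)])
E
```

```text
w11 front 25.259999999999998 holes [np.float64(11.85), np.float64(12.02), np.float64(-15.62), np.float64(-15.66)] [[298.3, 228.3], [339.9, 228.0], [297.8, 268.2], [338.9, 268.2]]
w15 front 24.93 holes [np.float64(11.74), np.float64(11.45), np.float64(-16.15), np.float64(-16.23)] [[296.8, 227.9], [338.7, 228.3], [297.4, 268.2], [338.8, 268.4]]
plate near edge v=282.5 -26.74
w10 front 25.41 holes [np.float64(13.39), np.float64(13.16), np.float64(-14.73), np.float64(-14.6)] [[306.4, 198.1], [341.9, 198.8], [306.3, 233.1], [340.4, 233.3]]
w9 front 25.33 holes [np.float64(13.41), np.float64(13.28), np.float64(-14.7), np.float64(-14.68)] [[298.5, 186.9], [329.0, 187.0], [299.5, 217.3], [328.7, 217.2]]
gap edge/back edge [np.float64(-11.1), np.float64(-10.7), np.float64(-10.7), np.float64(-8.1), np.float64(-10.7), np.float64(-10.5)] [np.float64(-63.4), np.float64(-54.9), np.float64(-64.9), np.float64(-65.0), np.float64(-65.1), np.float64(-65.0), np.float64(-59.0)]
```

This check caught an error. The front-edge estimate included the plate's visible front face. The holes and the near edge (21.5/49.5 mm pattern, which the jamb leaf confirms) put the door bore at x ≈ −0.7 to −1.0 now, so it needs about +0.8 mm outward instead.

Request:
{"op": "send_rows", "data": {
  "rows": [
    [0,0.8,0,0],
    [0,0,0,0],
    [0,0,0,0]
  ]
}}

```text
t: 24.63
ee_pos: [568.6, -26.9, 83.5]
orientation: [1.009, 1.35, -1.086]
ft_force: [-0.3, 0.1, -3.7]
width: 63.6
```

```bash
cat > chk.py <<'E'
from h import *
import sys
def cent(d,u,v,r=6):
    g=cv2.cvtColor(d['img'],cv2.COLOR_RGB2GRAY).astype(float)[v-r:v+r+1,u-r:u+r+1]
    w=np.clip(np.median(g)-8-g,0,None);yy,xx=np.mgrid[-r:r+1,-r:r+1]
    return u+(w*xx).sum()/w.sum(),v+(w*yy).sum()/w.sum()
f=sys.argv[1];d=save('wrist',f);save('scene','s'+f);rel(0,83.6,37.3);p=tool()[0];P=cloud(d)
t=np.radians(12.8);ax=np.array([np.cos(t),np.sin(t)]);ay=np.array([-ax[1],ax[0]])
B=P[214:276,276:364].reshape(-1,3);B=B[abs(B[:,2]-np.median(B[:,2]))<8]
Q=np.c_[(B[:,:2]-J)@ax,(B[:,:2]-J)@ay,np.ones(len(B))];c=np.linalg.lstsq(Q,B[:,2],rcond=None)[0];print('door plane slope',c[:2].round(4),'top z at bore',c[2].round(2))
b=P[325:354,276:362].reshape(-1,3);b=b[abs(b[:,2]-88)<8];print('jamb top z',np.median(b[:,2]),len(b))
H=[]
for h in((297,228),(340,228),(298,269),(339,269)):
    u,v=cent(d,*h);z=87
    for _ in range(3): q=pt(d,u,v,z)[:2]-J;z=c[2]+c[0]*(q@ax)
    H.append((q@ax,q@ay))
H=np.array(H);print(H.round(1).tolist(),'door x %.2f y %.2f'%(H[:,0].mean()-35.5,H[:,1].mean()))
cv2.imwrite('pics/%sc.png'%f,cv2.resize(d['img'][200:370,250:390,::-1],None,fx=4,fy=3.5,interpolation=cv2.INTER_CUBIC))
cv2.imwrite('pics/s%sc.png'%f,cv2.resize(load('s'+f)['img'][160:240,260:360,::-1],None,fx=8,fy=7.5,interpolation=cv2.INTER_CUBIC))
E
python3 chk.py w16
```

```text
t 24.73 tcp [568.5 -26.9  83.5] yaw 12.95 w 63.4 F [-0.5  0.  -3.3]
turn -0.0009 shift x -0.1 y -0.7 z 0.0
tilt [-0.061  -0.0101 -0.9981]
door plane slope [-0.0157  0.0017] top z at bore 87.49
jamb top z 87.5055171944058 2484
[[49.9, 13.3], [50.0, -11.9], [22.1, 13.2], [22.0, -12.8]] door x 0.48 y 0.47
```

View pics/w16c.png

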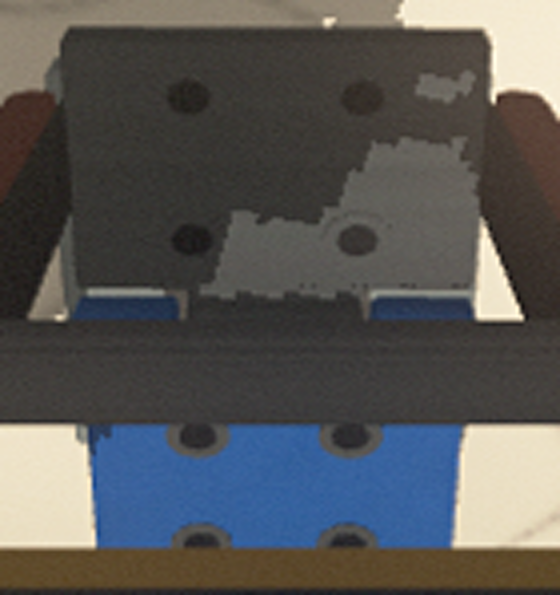

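View pics/sw16c.png

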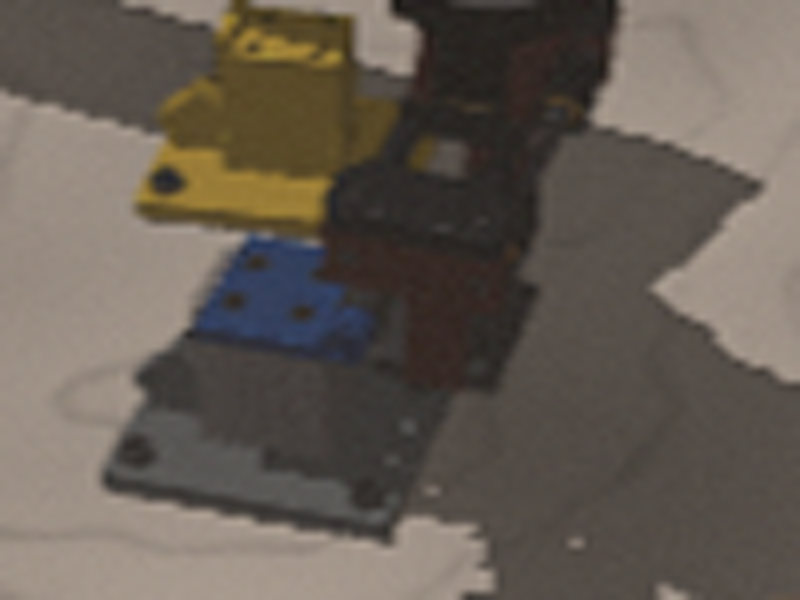

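All checks agree (x ≈ +0.5, y ≈ +0.5, plate heights level to 0.1 mm, slope under 1°, gaps visible on every side). Handing in.

```bash
python3 -c "
from h import *
rel(0,83.6,37.3)
print(ctrl.close_job())"
```

```text
t 24.73 tcp [568.5 -26.9  83.5] yaw 12.95 w 63.4 F [-0.5  0.  -3.3]
turn -0.0009 shift x -0.1 y -0.7 z 0.0
tilt [-0.061  -0.0101 -0.9981]
the job is handed in; nothing more can be done
None
```

The job is handed in at 24.7 s. The jamb leaf is released on the grey block against the rib, and the gripper alone holds the door leaf with its knuckle between the two blue ones. No verdict was reported.

**Jamb leaf:** two wrist views put it 0.0 mm from the seat in x, −1.1 to −1.7 mm in y, and within 0.6° in yaw. Its plate lies level at about 88 mm.

**Door leaf:** the last check, from the screw holes and depth, put its bore about 0.5 mm from the jamb bore in both x and y.
- The two plate tops were within 0.1 mm of the same height, with the door plate sloping 0.016 rad and about 0.2° off in yaw.
- Gaps showed on both sides of the knuckle and ahead of the door plate. The wrist force matched the leaf's weight, so nothing was pressing.

**Checks that disagreed:**
- My first in-hand measurement of the door leaf, from its front edge, was about 2.6 mm out because it counted the visible front face. The screw holes and near edge corrected it before the final 0.8 mm shift.
- The two estimates of the final x still differ slightly: +0.5 mm from the holes and +0.7 mm from the arm position.
- The tool built up about 3.5° of tilt during the moves. The leaf itself came out only about 1° off level.

I did not re-measure the other bench things at the end; the arm had no contact with them that I saw.

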